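# Settle a rocking sanding block flat on a pull-out tray

### The arm

A 7-joint arm with a two-finger parallel gripper is mounted at the origin on the work surface. World frame = base frame: x ahead of the robot, y to its left, z up, the work surface at z = 0. Lengths are in m, angles in rad, forces in N, time in s.
With the tool pointing down it reaches from about 0.425 to 0.875 m from the base axis. Payload 4.7 kg.
Tool frame: the origin (TCP) lies on the centre line of the jaws, within the pads' length; the fingertips stand ahead of it and the grasp point (between the pads) lies 8 mm behind it (ctrl.finger_overhang is the x of the fingertips in the tool frame, in m); x points along the fingers, z is the direction in which the jaws open and shut, and the axes are right-handed (so a half turn about x gives the same grasp; the last joint's range is limited). The gripper opens to 87 mm and grips with 3 to 60 N. Pads are 19 mm wide; open, the fingers measure 117 mm over their backs; the gripper's body (75 mm by 190 mm) begins 51 mm behind the grasp point.
Start: joints at [1.148, 0.321, -0.07, 1.45, 0.023, 1.371, -0.057], TCP at [0.275, -0.589, 0.234] pointing down, gripper open.
Joint ranges: [-2.86, 2.86], [-0.3, 2.09], [-1.38, 1.24], [0.06, 2.45], [-1.56, 4.7], [0.09, 2.05], [-2.69, 2.69]. Speed limits (rad/s): [2.57, 2.57, 3.14, 3.14, 3.14, 3.14, 3.14].

### API

Orientations are given as a rotation vector (axis times angle).
In Python, from bench import readout, viewer, job, nets, ctrl gives the robot as it stands.
- The arm moves only by the shell command python3 -m creep 'ROWS' [FORCE]. ROWS is JSON, a list of rows, each an object with "linear": the shift along the tool's x, y, z in m, a list of three; "twist": the turn, a rotation vector about the tool's x, y, z in degrees, a list of three; "fingers": the gripper's target within -1 to 1 (shut at 1, half-way at 0, fully open at -1). A call has 1 to 8 rows; each row is the pose to reach, as a shift and turn from the pose commanded when the call began, along the tool's axes at that moment; what a row does not reach only later rows make up. A row lasts 1/12 s, in which the tool goes at most 41.7 mm and 7.16 degrees, less where a joint would pass 70% of its speed; a pose out of reach is approached as far as the arm can. A call with a gripper value outside its range is refused whole. The fingers move at their own pace and stop on an object; FORCE is the grip in N (left out, the last holds). Time passes only in rows, so rows that repeat a pose let the fingers close. It gives the time, the measured TCP pose, the force and the opening at its end, in the units of the state.
- readout.get_state(): the state, without advancing time (a new reading comes with each control period).
- viewer.get_image(name): name is "scene" or "top" or "wrist"; returns (picture, depth): 420x560x3 uint8, red, green, blue; 420x560 float32, m along the optical axis (not along the pixel's ray), 0 where there is no reading.
- viewer.camera_params(name): a dict with "K" (3x3 intrinsics, pixels), "cam_to_world" (4x4, takes a point from camera to world coordinates). Camera axes: x right, y down, z forward; pixel columns grow to the right and rows downward; lengths in m; the calibration is good to about 2 mm. The wrist camera is an equidistant fisheye: a pixel r from the principal point sees the ray r / f radians off the axis. A picture is of the moment at which its call begins: read the wrist's pose just before it. camera_params takes no time and is no camera call; for the wrist camera it gives the pose at the moment of the call.
- job.close_job(): hands the job in, once; it reports no verdict.
Trained networks look in the newest picture that a camera, given by its name, has taken for a name from the list of things; names that differ only in an ending like _2 or _b are one class to them, and where a whole thing is asked for, a point or a joint stands for the part that bears it (a point fixed in the world has none). Each returns a list of dicts, best first, with "conf" (0 to 1); they miss things now and then, are a little off and sometimes report something else, mostly with a low value. They report only what shows in the picture. A call takes as long as a camera call. They do not tell look-alikes from the thing itself.
- nets.boxes_of(camera, label): "centre" ([x, y, z] in m, in world coordinates, good to about 4 mm: the middle of the surface that is visible of it).
- nets.place_of(camera, label): "centre" ([x, y, z] in m, in world coordinates, good to about 4 mm: a listed point, or the origin of a listed thing).
The state is a dict: "time": time; "joint_positions": joint angles; "qd": joint speeds; "joint_torque": joint torques, N m; "position": TCP position; "tool_rot": TCP orientation; "ft_force": force on the tool from outside, world axes, zero at the start; "torque": the same for the moment, N m; "grip_width": opening from 0.0 (shut) to 1.0 (fully open).
Only numpy, scipy, OpenCV 4.12 (cv2) and the standard library are available. Lean on these libraries where they do the work, as an engineer would, in place of code of your own. Each camera call takes 0.05 s, during which the arm holds its last target.

### The job

Take the hooked rod, reach it under the ledge of the low rack to catch the hidden eye of the tray, and pull the tray out as far as it goes; then lay the rod back down on the bench clear of the rack. Then catch and steady the round-backed wedge block that rocks on the bench, turn it over, lower it right down to the tray before letting go, and leave it lying on one of its two flat sides in the middle of the pulled-out part of the tray floor. Leave everything else where it is.

Things in the scene. Friction and masses are not known exactly. Their poses are not given: they have to be found in the camera images.
- rack: Low fixed steel rack 240 deep (x) x 280 mm wide; its top plate is the ledge, 52-58 mm above the bench, front lip to 66; tins on its back half. Origin: on the bench under the middle of the ledge's front edge; x into the rack, z up. Open below between walls at y = -130, +130 mm. A steel rib on the ledge is straight above the hidden eye.
- tray (a joint): Sliding tray, m: 0 home, 0.20 fully out (stop), slides along the rack's -x, starts within 0.012 of home, stays put (2 N friction). Plywood floor 190 deep x 230 mm wide, its top 14 mm above the bench, side and rear rims 8 mm higher. Front edge 45 mm behind the ledge's front edge at 0, 155 mm in front at 0.20. A post 8 x 20 mm, 40 mm over the bench, at mid front edge carries the eye.
- eye: Square loop of 6 mm steel bar, upright in the rack's x-z plane in front of the tray's post, moving with the tray. Opening runs along y (enter sideways), 30 mm long in x, 22 mm high (12-34 mm above the bench). Origin: middle of the opening, 23 mm above the bench, 18 mm before the tray's front edge, 27 mm behind the ledge's edge at home. Front bar 18 mm to -x. Axes as the rack.
- tray_spot (a point): Point in front of the rack where the middle of the pulled-out tray floor comes: on the rack's middle line, 78 mm in front of the ledge's edge, 14 mm above the bench (level with the top of the tray floor). Fixed to the rack, does not move with the tray. Axes as the rack.
- hook: Hooked rod, 0.16 kg, lying on the bench. Wooden handle 85 x 20 wide x 26 mm high (x -50 to 35 mm); an 8 mm steel rod runs on along +x at 13 mm height to x = 99 mm and there turns sideways to +y, its tip reaching y = 30 mm and bent back slightly to x = 92 mm. Origin: underside of the handle near the centre of mass; x towards the hook, z up.
- hook_tip (a point): Middle of the sideways part of the hook: 99 mm ahead of the hooked rod's origin in x, 14 mm in +y, 13 mm above the underside. Axes as the hooked rod's.
- block: Grey rubber wedge: 60 degree sector of a cylinder, radius 95, 56 mm long (y), sharp edge cut off 10 mm from the axis, 0.22-0.42 kg. Stands on its round back, narrow edge up, rocks at a touch. Origin on the cylinder axis, mid length, 95 mm up; z to the narrow edge, 120 degrees from up when on a flat side (85 x 56). Grip the ends. Turned over 65 degrees about y it tips on to a flat side.
- block_mid (a point): Middle of the block, near its centre of mass: 60 mm from its origin along the block's -z; 35 mm above the bench when on the round back, 30 mm above the surface, over the middle of the flat side, when lying flat. Axes as the block's.
- long_block: Flat wooden sanding block 170 x 60 x 35 mm, no round side; bystander. Origin: centre of underside.
- tape: Paper tape roll lying flat, 100 mm across, 40 mm high; bystander. Origin: centre of underside.
- spray: Metal spray can standing upright, 66 mm across, 160 mm high; bystander. Origin: centre of underside.
- cup: White plastic mixing cup, 90 mm across, 70 mm high; bystander. Origin: centre of underside.
- spreader: Spatula-like filler spreader 200 mm long lying on the bench; bystander.
- pad: Black round sander backing pad, 150 mm across, 22 mm high; bystander. Origin: centre of underside.
- puck: Grey hand-sanding puck, 64 mm across, 30 mm high; bystander. Origin: centre of underside.
Mind the look-alikes: they are no part of the job. Of the things that look like the hook, the larger one is meant. There is more than one size of the block; the job needs the larger.

How it is judged:
By the outcome, as a careful person would: the job done as asked, in the order asked, and still so for the second after the job is handed in, with the robot touching nothing.
It also fails if it takes over 72 s, if anything falls off the work surface, if the arm or the gripper's body presses on something with over 40 N, if the wrist force passes 120 N, or if a joint passes its speed limit or range.

## Working session

There is one attempt and no reset: what is moved stays moved. The work goes in short steps, Python scripts to look and compute and a shell command to move; the robot and the scene stay as the last step left them, time stands still between calls to the robot, and variables do not carry over. Pictures are saved under pics/ and viewed, and the job is handed in when it is done.

```bash
ls; mkdir -p pics
python3 - <<'E'
from bench import readout, viewer, job, nets, ctrl
import cv2
print(readout.get_state()); print(ctrl.finger_overhang)
for n in ["scene","top","wrist"]:
    p,d=viewer.get_image(n); cv2.imwrite(f"pics/a_{n}.png",p[:,:,::-1])
    c=viewer.camera_params(n); print(n,c["K"],c["cam_to_world"])
E
```

```text
pics
{'time': 0.0, 'joint_positions': array([ 1.14808806,  0.32181373, -0.07005573,  1.4517042 ,  0.02259783,
        1.37079617, -0.05689474]), 'qd': array([-0.00046872, -0.00122073, -0.00156421, -0.00139977,  0.00010929,
       -0.00082562,  0.00029649]), 'joint_torque': array([-9.28969166e-04, -4.91285312e+01, -4.04507238e-01, -3.12526023e+01,
       -6.41303463e-02,  4.35921131e-02,  1.64976359e-04]), 'position': array([ 0.27469062, -0.58850234,  0.23245263]), 'tool_rot': array([ 0.88270474,  1.38647364, -0.88114917]), 'ft_force': array([ 0.03538324, -0.21343297,  0.71488709]), 'torque': array([ 0.00946149,  0.00449847, -0.06516576]), 'grip_width': 1.003761045431645}
0.011
scene [[388.78539707   0.         275.96380498]
 [  0.         388.78539707 210.42642555]
 [  0.           0.           1.        ]] [[-0.21206863  0.79914266 -0.56249258  1.31836144]
 [ 0.97711801  0.16376406 -0.13572663  0.20174951]
 [-0.01634887 -0.57840499 -0.81558591  1.175067  ]
 [ 0.          0.          0.          1.        ]]
top [[408.36478381   0.         282.24389506]
 [  0.         408.36478381 210.14997058]
 [  0.           0.           1.        ]] [[-1.59611434e-02 -9.97251159e-01  7.23558461e-02  4.60899897e-01]
 [-9.99636412e-01  1.74883851e-02  2.05231817e-02 -3.04425094e-05]
 [-2.17321536e-02 -7.20019649e-02 -9.97167704e-01  1.25644584e+00]
 [ 0.00000000e+00  0.00000000e+00  0.00000000e+00  1.00000000e+00]]
wrist [[325.1922621    0.         277.56932099]
 [  0.         325.1922621  207.59625041]
 [  0.           0.           1.        ]] [[ 4.23708635e-01 -8.67072748e-01 -2.62022599e-01  3.46625590e-01]
 [-9.05798006e-01 -4.05907104e-01 -1.21529401e-01 -5.55428663e-01]
 [-9.82002132e-04  2.88832604e-01 -9.57379111e-01  3.84226939e-01]
 [ 0.00000000e+00  0.00000000e+00  0.00000000e+00  1.00000000e+00]]
```

View pics/a_top.png

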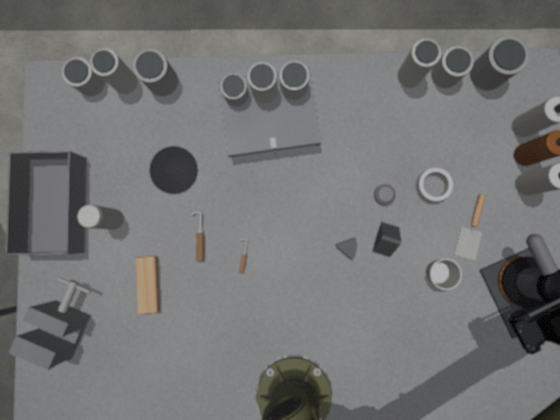

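View pics/a_scene.png

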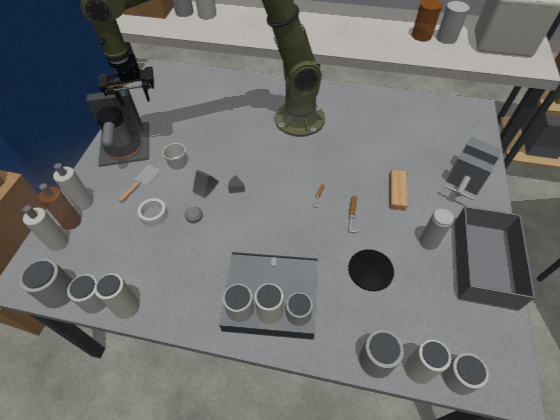

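View pics/a_wrist.png

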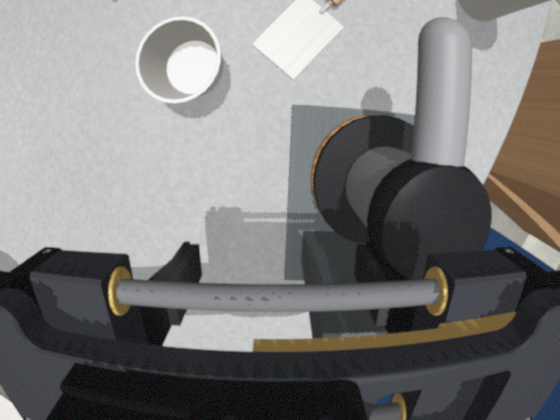

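Run:
```python
from bench import readout, viewer, job, nets, ctrl
import numpy as np
for cam in ["top","scene"]:
  for n in ["hook","block","rack","hook_tip","block_mid","eye"]:
    print(cam,n,[(np.round(r["centre"],3).tolist(),round(r["conf"],2)) for r in nets.place_of(cam,n)])
print(readout.get_state()["time"])
```

```text
top hook [([0.454, 0.282, 0.0], 0.85), ([0.393, 0.148, -0.001], 0.62), ([0.46, -0.281, 0.034], 0.23)]
top block [([0.454, -0.285, 0.094], 0.86), ([0.444, -0.129, 0.016], 0.68)]
top rack [([0.728, 0.046, 0.003], 0.95)]
top hook_tip [([0.549, 0.295, 0.016], 0.59), ([0.464, 0.142, 0.01], 0.5), ([0.329, 0.438, -0.0], 0.34)]
top block_mid [([0.461, -0.283, 0.034], 0.94), ([0.33, 0.438, 0.002], 0.67), ([0.434, -0.169, 0.02], 0.61)]
top eye []
scene hook [([0.45, 0.278, 0.003], 0.72), ([0.396, 0.146, 0.0], 0.45)]
scene block [([0.454, -0.283, 0.095], 0.95), ([0.443, -0.128, 0.023], 0.79)]
scene rack [([0.73, 0.046, 0.001], 0.74)]
scene hook_tip [([0.553, 0.292, 0.015], 0.65), ([0.462, 0.143, 0.009], 0.5), ([0.728, 0.045, 0.003], 0.5)]
scene block_mid [([0.43, -0.17, 0.022], 0.71), ([0.462, -0.285, 0.035], 0.58)]
scene eye [([0.33, 0.432, -0.001], 0.44), ([0.553, 0.292, 0.014], 0.34)]
0.75
```

The top picture shows two hooked rods: one at px (199,235), longer, and one at (243,257), smaller. I take the larger, at world (0.45, 0.28). It also shows two wedges: (387,238) is the large one and (346,246) the small one. The rack is at (273,130), turned slightly. I'll confirm these in crops and measure the yaws.

```bash
cat > h.py <<'E'
from bench import readout, viewer, job, nets, ctrl
import numpy as np, cv2
from scipy.spatial.transform import Rotation as R
def cloud(n):
    p,d=viewer.get_image(n); c=viewer.camera_params(n); K=c["K"];T=np.array(c["cam_to_world"])
    v,u=np.mgrid[0:d.shape[0],0:d.shape[1]]
    P=np.stack([(u-K[0,2])/K[0,0]*d,(v-K[1,2])/K[1,1]*d,d],-1)@T[:3,:3].T+T[:3,3]
    P[d==0]=np.nan
    return p,P
def proj(n,X):
    c=viewer.camera_params(n);T=np.linalg.inv(np.array(c["cam_to_world"]));x=np.array(X)@T[:3,:3].T+T[:3,3]
    return (x@np.array(c["K"]).T)[...,:2]/x[...,2:]
def crop(p,x0,y0,w,h,s,name):
    cv2.imwrite(name,cv2.resize(p[y0:y0+h,x0:x0+w,::-1],None,fx=s,fy=s,interpolation=cv2.INTER_CUBIC))
def st():
    s=readout.get_state();M=R.from_rotvec(s["tool_rot"]).as_matrix()
    print("t",round(s["time"],2),"p",np.round(s["position"],4),"x",np.round(M[:,0],3),"y",np.round(M[:,1],3),"z",np.round(M[:,2],3),"q",np.round(s["joint_positions"],3),"F",np.round(s["ft_force"],1),"w",round(s["grip_width"],3))
    return s,M
E
python3 - <<'E'
from h import *
st()
p,P=cloud("top"); np.save("top.npy",P)
a=p[190:280,180:260]; b=p[215:265,330:410]
A=cv2.resize(a[:,:,::-1],(400,450),interpolation=3);B=cv2.resize(b[:,:,::-1],(400,250),interpolation=3)
B=cv2.copyMakeBorder(B,0,200,0,0,cv2.BORDER_CONSTANT)
cv2.imwrite("pics/b.png",np.hstack([A,B]))
crop(p,210,60,130,110,6,"pics/rack.png")
p2,P2=cloud("scene");np.save("scene.npy",P2)
crop(p2,180,150,80,70,8,"pics/blk.png")
def info(P,x0,x1,y0,y1,zmin,zmax):
    m=(P[...,0]>x0)&(P[...,0]<x1)&(P[...,1]>y0)&(P[...,1]<y1)&(P[...,2]>zmin)&(P[...,2]<zmax)
    return P[m],m
for nm,Q in (("top",P),("scene",P2)):
    # hook
    h,_=info(Q,.38,.58,.24,.33,.006,.05)
    hd,_=info(Q,.38,.50,.24,.33,.018,.05)
    r=cv2.minAreaRect((hd[:,:2]*1000).astype(np.float32)); print(nm,"handle",len(hd),r, "all",h.min(0),h.max(0))
    rk,m=info(Q,.68,.80,-.12,.22,.045,.075)
    # front edge: min x per y bin
    ys=np.arange(-.09,.18,.01); e=[(y+.005,rk[(rk[:,1]>=y)&(rk[:,1]<y+.01),0].min()) for y in ys if ((rk[:,1]>=y)&(rk[:,1]<y+.01)).sum()>3]
    e=np.array(e); f=np.polyfit(e[3:-3,0],e[3:-3,1],1); print("front edge x=",f,np.degrees(np.arctan(-f[0])),rk[:,1].min(),rk[:,1].max())
    bl,m=info(Q,.38,.54,-.36,-.21,.01,.12)
    print("block",len(bl),bl.min(0),bl.max(0)); tp=bl[bl[:,2]>.075]; print("toprect",tp.mean(0),cv2.minAreaRect((tp[:,:2]*1000).astype(np.float32)))
    print("allrect",cv2.minAreaRect((bl[:,:2]*1000).astype(np.float32)))
E
```

```text
t 0.75 p [ 0.275  -0.589   0.2336] x [ 0. -0. -1.] y [ 0.906  0.423 -0.   ] z [ 0.423 -0.906  0.   ] q [ 1.148  0.321 -0.07   1.45   0.023  1.371 -0.057] F [ 0.6 -0.6 -0.2] w 1.0
top handle 188 ((447.7078857421875, 277.5999755859375), (19.866954803466797, 93.67326354980469), 87.79010772705078) all [0.40078362 0.26712477 0.00623099] [0.55328484 0.32255114 0.02945395]
front edge x= [-0.12212358  0.73164213] 6.962688243780821 -0.09130327095223113 0.19307435595017994
block 698 [ 0.40699923 -0.32694068  0.01051805] [ 0.50990471 -0.24552225  0.09180066]
toprect [ 0.4570186  -0.2843283   0.08260661] ((457.26580810546875, -284.6526184082031), (56.930171966552734, 22.299156188964844), 75.26214599609375)
allrect ((458.0061950683594, -285.2799072265625), (57.23169708251953, 94.76856994628906), 71.91416931152344)
scene handle 120 ((449.2608337402344, 278.6752014160156), (19.73855209350586, 95.93421936035156), 89.86771392822266) all [0.39363689 0.24783354 0.00605965] [0.57967609 0.32795355 0.03175053]
front edge x= [-0.12344087  0.73343653] 7.037042356800596 -0.090946479419902 0.19376504641802594
block 425 [ 0.42521209 -0.32405203  0.01026224] [ 0.51226172 -0.24398861  0.08969511]
toprect [ 0.46447999 -0.28501784  0.08291086] ((464.3398742675781, -286.0504455566406), (58.59306716918945, 21.214895248413086), 78.22600555419922)
allrect ((462.14947509765625, -284.8375244140625), (60.76763916015625, 93.25411987304688), 72.98858642578125)
```

View pics/b.png

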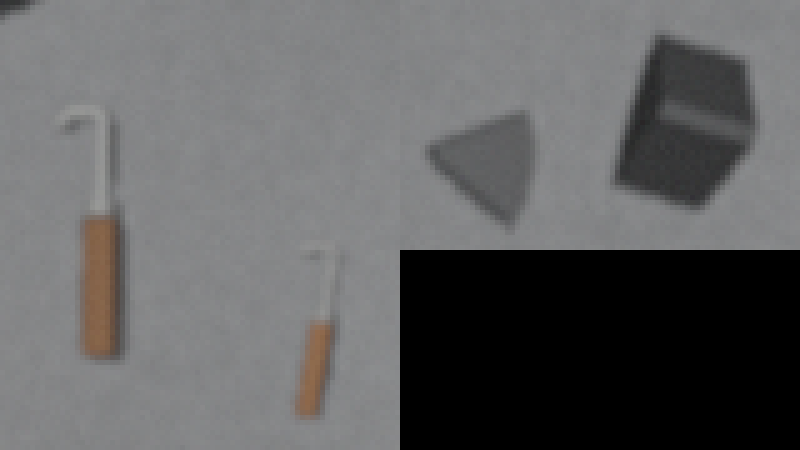

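View pics/blk.png

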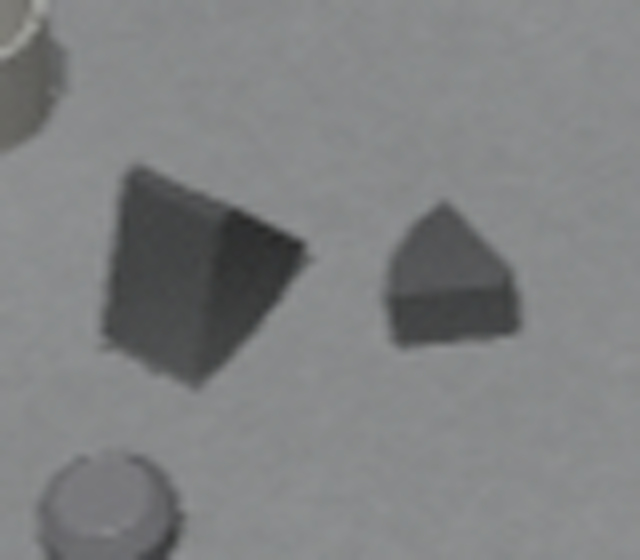

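View pics/rack.png

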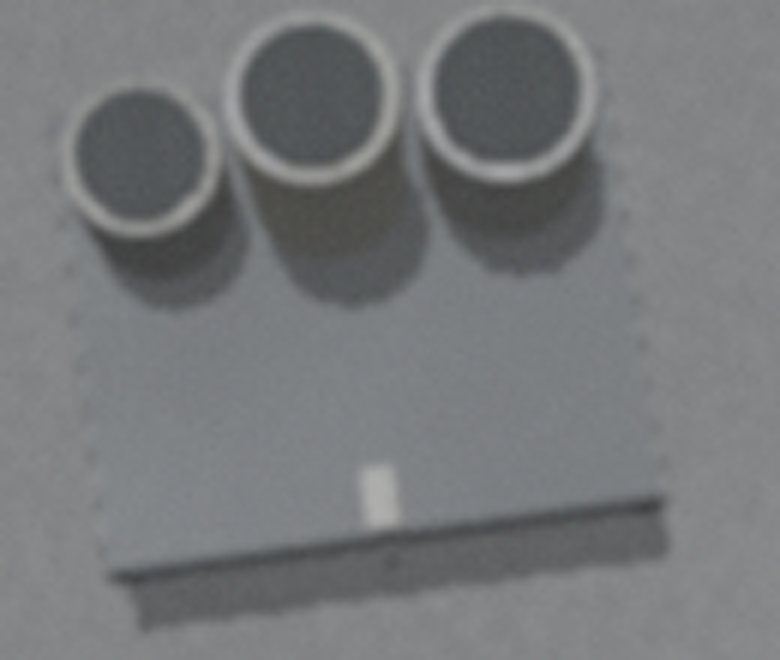

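The crops confirm it: the large rod's hook bends to +y (crop px 60-105,110), and the large wedge stands on its round back with its narrow edge up. The rib is in the middle of the ledge. I move first to the rod.

```bash
python3 -m creep '[{"linear":[0,0.277,-0.179],"twist":[26,0,0],"fingers":-1},{"linear":[0,0.277,-0.179],"twist":[26,0,0],"fingers":-1},{"linear":[0,0.277,-0.179],"twist":[26,0,0],"fingers":-1},{"linear":[0,0.277,-0.179],"twist":[26,0,0],"fingers":-1},{"linear":[0,0.277,-0.179],"twist":[26,0,0],"fingers":-1},{"linear":[0,0.277,-0.179],"twist":[26,0,0],"fingers":-1},{"linear":[0,0.277,-0.179],"twist":[26,0,0],"fingers":-1},{"linear":[0,0.277,-0.179],"twist":[26,0,0],"fingers":-1}]' 40
python3 - <<'E'
from h import *
st()
P=np.load("top.npy"); print("rib",np.nanmedian(P[140:146,271:276].reshape(-1,3),0))
# edge corner pts of lip
for nm in("top","scene"):
  P=np.load(nm+".npy");m=(P[...,0]>.66)&(P[...,0]<.80)&(abs(P[...,1]-.05)<.18)&(P[...,2]>.05)&(P[...,2]<.08)
  Q=P[m]; yaw=np.radians(7);v=(Q[:,:2])@np.array([-np.sin(yaw),np.cos(yaw)]);u=(Q[:,:2])@np.array([np.cos(yaw),np.sin(yaw)])
  print(nm,"v",np.percentile(v,[0.5,99.5]),"u",np.percentile(u,[0,.5,2]))
E
```

```text
time: 1.52
position: [0.4512, -0.3075, 0.234]
tool_rot: [1.221, 1.2, -1.221]
ft_force: [1.4, -0.3, 0.2]
grip_width: 0.998
t 1.52 p [ 0.4512 -0.3075  0.234 ] x [ 0.001 -0.001 -1.   ] y [ 1.    -0.017  0.001] z [-0.017 -1.     0.001] q [ 0.771  0.11  -0.239  1.705  0.027  1.329 -1.06 ] F [ 1.4 -0.3  0.2] w 0.998
rib [0.74938489 0.04872822 0.06345881]
top v [-0.18137509  0.09515154] u [0.72544462 0.7262344  0.72678468]
scene v [-0.18070262  0.09649399] u [0.72528701 0.72715463 0.72875229]
```

```bash
python3 -m creep '[{"linear":[0,-0.009,-0.32],"twist":[0,0,0],"fingers":-1},{"linear":[0,-0.009,-0.32],"twist":[0,0,0],"fingers":-1},{"linear":[0,-0.009,-0.32],"twist":[0,0,0],"fingers":-1},{"linear":[0,-0.009,-0.32],"twist":[0,0,0],"fingers":-1},{"linear":[0,-0.009,-0.32],"twist":[0,0,0],"fingers":-1},{"linear":[0,-0.009,-0.32],"twist":[0,0,0],"fingers":-1},{"linear":[0,-0.009,-0.32],"twist":[0,0,0],"fingers":-1},{"linear":[0,-0.009,-0.32],"twist":[0,0,0],"fingers":-1}]'
python3 -m creep '[{"linear":[0.02,-0.009,-0.27],"twist":[0,0,0],"fingers":-1},{"linear":[0.02,-0.009,-0.27],"twist":[0,0,0],"fingers":-1},{"linear":[0.05,-0.009,-0.27],"twist":[0,0,0],"fingers":-1},{"linear":[0.08,-0.009,-0.27],"twist":[0,0,0],"fingers":-1},{"linear":[0.11,-0.009,-0.27],"twist":[0,0,0],"fingers":-1},{"linear":[0.12,-0.009,-0.27],"twist":[0,0,0],"fingers":-1},{"linear":[0.12,-0.009,-0.27],"twist":[0,0,0],"fingers":-1},{"linear":[0.12,-0.009,-0.27],"twist":[0,0,0],"fingers":-1}]'
python3 - <<'E'
from h import *
st()
p,d=viewer.get_image("wrist");cv2.imwrite("pics/w1.png",p[:,:,::-1])
E
```

```text
time: 2.18
position: [0.4462, 0.0148, 0.234]
tool_rot: [1.22, 1.202, -1.218]
ft_force: [1.4, 0.4, -0.2]
grip_width: 1.004
time: 2.85
position: [0.439, 0.2847, 0.1105]
tool_rot: [1.217, 1.208, -1.22]
ft_force: [-2.1, -0.1, -0.1]
grip_width: 0.999
t 2.85 p [0.439  0.2847 0.1105] x [-0.005  0.002 -1.   ] y [ 1.    -0.012 -0.005] z [-0.012 -1.    -0.002] q [ 0.144  0.248 -0.851  1.886  0.204  1.102 -2.368] F [-2.1 -0.1 -0.1] w 0.999
```

View pics/w1.png

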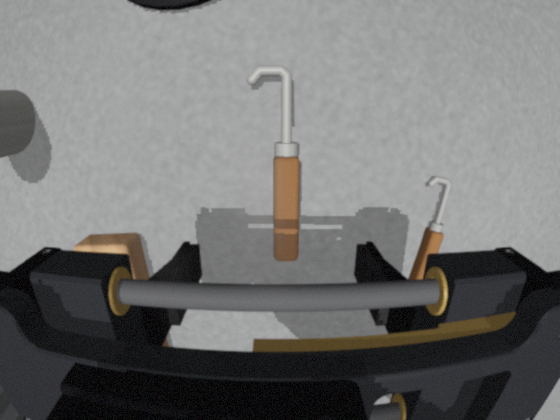

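Wrist picture: the large rod's handle is at (287,205), straight ahead between the fingers and about 6 mm to the right. The small one at (428,250) is clear of them. Next I descend and grip.

```bash
python3 -m creep '[{"linear":[0.04,0.004,0.006],"twist":[0,0,0],"fingers":-1},{"linear":[0.08,0.004,0.006],"twist":[0,0,0],"fingers":-1},{"linear":[0.095,0.004,0.006],"twist":[0,0,0],"fingers":-1},{"linear":[0.095,0.004,0.006],"twist":[0,0,0],"fingers":-1},{"linear":[0.095,0.004,0.006],"twist":[0,0,0],"fingers":1},{"linear":[0.095,0.004,0.006],"twist":[0,0,0],"fingers":1},{"linear":[0.095,0.004,0.006],"twist":[0,0,0],"fingers":1},{"linear":[0.095,0.004,0.006],"twist":[0,0,0],"fingers":1}]' 40
python3 -m creep '[{"linear":[0,0,0],"twist":[0,0,0],"fingers":1},{"linear":[0,0,0],"twist":[0,0,0],"fingers":1},{"linear":[0,0,0],"twist":[0,0,0],"fingers":1}]'
python3 - <<'E'
from h import *
st()
p,d=viewer.get_image("wrist");cv2.imwrite("pics/w2.png",p[:,:,::-1])
for n in("hook","hook_tip"):print([(np.round(r["centre"],4),round(r["conf"],2)) for r in nets.place_of("wrist",n)])
E
```

```text
time: 3.57
position: [0.4476, 0.275, 0.0204]
tool_rot: [1.224, 1.199, -1.219]
ft_force: [1.1, -0.4, -0.1]
grip_width: 0.78
time: 3.82
position: [0.4464, 0.2746, 0.019]
tool_rot: [1.222, 1.2, -1.221]
ft_force: [0.1, 0.7, 0.4]
grip_width: 0.556
t 3.82 p [0.4464 0.2746 0.019 ] x [ 0.001  0.    -1.   ] y [ 1.    -0.017  0.001] z [-0.017 -1.    -0.   ] q [ 0.089  0.38  -0.788  1.959  0.333  0.935 -2.452] F [0.1 0.7 0.4] w 0.556
[(array([0.3968, 0.1496, 0.0022]), 0.89), (array([ 0.4522,  0.2788, -0.0011]), 0.78)]
[(array([0.4613, 0.1476, 0.0065]), 0.93), (array([0.5487, 0.2888, 0.0131]), 0.7)]
```

View pics/w2.png

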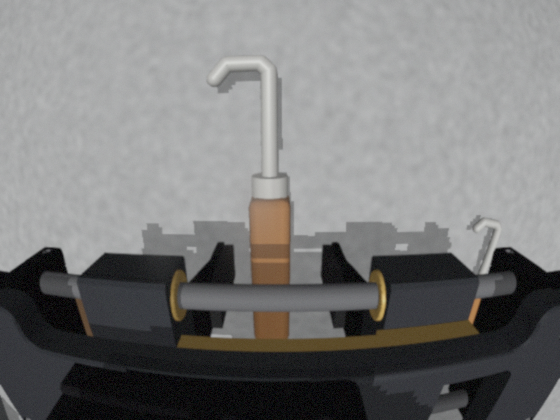

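The handle at (270,225) is between the fingers; I lower 4 mm more and finish closing.

```bash
python3 -m creep '[{"linear":[0.004,-0.002,-0.003],"twist":[0,0,0],"fingers":1},{"linear":[0.004,-0.002,-0.003],"twist":[0,0,0],"fingers":1},{"linear":[0.004,-0.002,-0.003],"twist":[0,0,0],"fingers":1},{"linear":[0.004,-0.002,-0.003],"twist":[0,0,0],"fingers":1},{"linear":[0.004,-0.002,-0.003],"twist":[0,0,0],"fingers":1},{"linear":[0.004,-0.002,-0.003],"twist":[0,0,0],"fingers":1}]' 45
python3 - <<'E'
from h import *
st()
E
```

```text
time: 4.47
position: [0.4441, 0.2774, 0.0143]
tool_rot: [1.221, 1.201, -1.222]
ft_force: [0.1, 0.7, -1.4]
grip_width: 0.225
t 4.47 p [0.4441 0.2774 0.0143] x [-0. -0. -1.] y [ 1.    -0.017 -0.   ] z [-0.017 -1.     0.   ] q [ 0.08   0.387 -0.785  1.962  0.34   0.928 -2.464] F [ 0.1  0.7 -1.4] w 0.225
```

Gripped (19.6 mm). I compute the look pose to see the eye under the ledge.

```bash
python3 - <<'E'
from h import *
print(np.degrees((R.from_euler('x',-8,degrees=True)*R.from_euler('z',45,degrees=True)).as_rotvec()))
E
python3 -m creep '[{"linear":[-0.04,0,0],"twist":[0,0,0],"fingers":1},{"linear":[-0.07,0.01,0.03],"twist":[-8,0,0],"fingers":1},{"linear":[-0.08,0.02,0.07],"twist":[-8,0,0],"fingers":1},{"linear":[-0.08,0.03,0.11],"twist":[-8,0,0],"fingers":1},{"linear":[-0.08,0.04,0.15],"twist":[-8,0,0],"fingers":1},{"linear":[-0.08,0.05,0.19],"twist":[-8,0,0],"fingers":1},{"linear":[-0.08,0.06,0.23],"twist":[-8,0,0],"fingers":1},{"linear":[-0.08,0.07,0.27],"twist":[-8,0,0],"fingers":1}]'
python3 - <<'E'
from h import *
st()
E
```

```text
[-7.58421636  3.14148528 44.9253325 ]
time: 5.13
position: [0.5084, 0.0095, 0.0948]
tool_rot: [1.118, 1.264, -1.118]
ft_force: [1.5, 1.1, -1.9]
grip_width: 0.227
t 5.13 p [0.5084 0.0095 0.0948] x [ 0.001 -0.001 -1.   ] y [0.993 0.122 0.001] z [ 0.122 -0.993  0.001] q [ 0.595  0.203 -0.724  1.94   0.155  1.053 -1.644] F [ 1.5  1.1 -1.9] w 0.227
```

```bash
python3 -m creep '[{"linear":[0,0,0.04],"twist":[0,0,7],"fingers":1},{"linear":[0,0,0.04],"twist":[0,0,14],"fingers":1},{"linear":[0.02,0,0.04],"twist":[0,0,21],"fingers":1},{"linear":[0.025,0,0.04],"twist":[0,0,28],"fingers":1},{"linear":[0.035,0,0.04],"twist":[0,0,35],"fingers":1},{"linear":[0.035,0,0.04],"twist":[0,0,42],"fingers":1},{"linear":[0.035,0,0.04],"twist":[0,0,45],"fingers":1},{"linear":[0.035,0,0.04],"twist":[0,0,45],"fingers":1}]'
python3 - <<'E'
from h import *
st()
p,d=viewer.get_image("wrist");cv2.imwrite("pics/w3.png",p[:,:,::-1]); np.save("w3d.npy",d)
c=viewer.camera_params("wrist");np.save("w3T.npy",c["cam_to_world"])
for n in("eye","hook_tip","tray"):print(n,[(np.round(r["centre"],4),round(r["conf"],2)) for r in nets.place_of("wrist",n)])
E
```

```text
time: 5.8
position: [0.5152, -0.0139, 0.0711]
tool_rot: [1.396, 0.865, -0.617]
ft_force: [0.5, 1.2, -0.9]
grip_width: 0.232
t 5.8 p [ 0.5152 -0.0139  0.0711] x [ 0.567  0.118 -0.816] y [0.81  0.105 0.578] z [ 0.154 -0.987 -0.036] q [ 1.17  -0.166 -1.009  2.418 -1.029  0.386 -0.411] F [ 0.5  1.2 -0.9] w 0.232
eye [(array([0.7449, 0.0532, 0.0268]), 0.69)]
hook_tip [(array([0.5984, 0.0113, 0.1332]), 0.7), (array([0.465 , 0.1466, 0.0054]), 0.66), (array([ 0.7228,  0.047 , -0.0008]), 0.61)]Traceback (most recent call last):
  File "<stdin>", line 5, in <module>
ValueError: it knows: block, block_mid, cup, eye, hook, hook_tip, long_block, pad, puck, rack, spray, spreader, tape, tray_spot
```

View pics/w3.png

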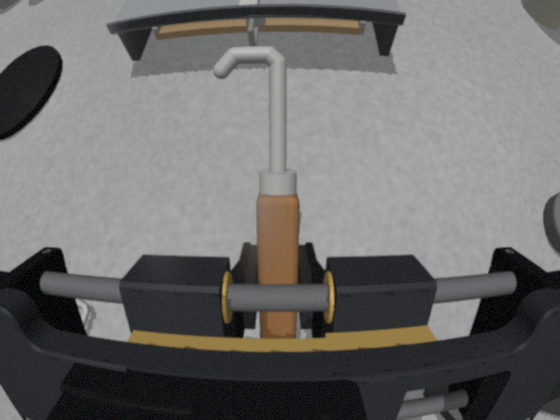

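The picture shows the eye at (252,35) just under the lip, with the plywood tray edge at (200,28) and (310,26). I check them by depth.

Run:
```python
from h import *
d=np.load("w3d.npy");T=np.load("w3T.npy");K=np.array(viewer.camera_params("wrist")["K"])
p=cv2.imread("pics/w3.png"); cv2.imwrite("pics/w3c.png",cv2.resize(p[0:80,110:410],None,fx=2.6,fy=2.6,interpolation=3))
v,u=np.mgrid[0:420,0:560]
a=(u-K[0,2])/K[0,0];b=(v-K[1,2])/K[0,0];r=np.hypot(a,b)+1e-9
s=np.tan(r)/r*d;X=np.stack([a*s,b*s,d],-1)@T[:3,:3].T+T[:3,3]
O=np.array([.727,.046]);c,sn=np.cos(np.radians(7)),np.sin(np.radians(7))
D=X[...,:2]-O;U=np.stack([c*D[...,0]+sn*D[...,1],-sn*D[...,0]+c*D[...,1],X[...,2]],-1)*1000
for col in (190,210,246,249,252,255,258,300,330):
    print(col,[tuple(np.round(U[k,col]).astype(int)) for k in range(10,62,3)])
```

```text
190 [(np.int64(2), np.int64(47), np.int64(66)), (np.int64(0), np.int64(47), np.int64(64)), (np.int64(0), np.int64(48), np.int64(60)), (np.int64(0), np.int64(49), np.int64(57)), (np.int64(0), np.int64(50), np.int64(53)), (np.int64(44), np.int64(68), np.int64(14)), (np.int64(39), np.int64(67), np.int64(14)), (np.int64(39), np.int64(68), np.int64(10)), (np.int64(37), np.int64(68), np.int64(6)), (np.int64(39), np.int64(70), np.int64(0)), (np.int64(35), np.int64(69), np.int64(-1)), (np.int64(30), np.int64(68), np.int64(-1)), (np.int64(25), np.int64(67), np.int64(-1)), (np.int64(20), np.int64(67), np.int64(-1)), (np.int64(14), np.int64(65), np.int64(0)), (np.int64(10), np.int64(65), np.int64(-1)), (np.int64(4), np.int64(63), np.int64(0)), (np.int64(0), np.int64(63), np.int64(0))]
210 [(np.int64(2), np.int64(29), np.int64(63)), (np.int64(1), np.int64(29), np.int64(61)), (np.int64(0), np.int64(29), np.int64(58)), (np.int64(0), np.int64(30), np.int64(54)), (np.int64(47), np.int64(45), np.int64(14)), (np.int64(42), np.int64(45), np.int64(13)), (np.int64(39), np.int64(44), np.int64(12)), (np.in
[... 5420 characters left out ...]
64(1), np.int64(-77), np.int64(54)), (np.int64(48), np.int64(-84), np.int64(14)), (np.int64(42), np.int64(-84), np.int64(14)), (np.int64(38), np.int64(-84), np.int64(14)), (np.int64(36), np.int64(-84), np.int64(11)), (np.int64(36), np.int64(-84), np.int64(7)), (np.int64(39), np.int64(-85), np.int64(0)), (np.int64(33), np.int64(-84), np.int64(0)), (np.int64(28), np.int64(-84), np.int64(0)), (np.int64(24), np.int64(-84), np.int64(0)), (np.int64(18), np.int64(-83), np.int64(0)), (np.int64(14), np.int64(-83), np.int64(-1)), (np.int64(9), np.int64(-83), np.int64(-1)), (np.int64(4), np.int64(-82), np.int64(0)), (np.int64(-1), np.int64(-82), np.int64(1)), (np.int64(-5), np.int64(-82), np.int64(0))]
```

View pics/w3c.png

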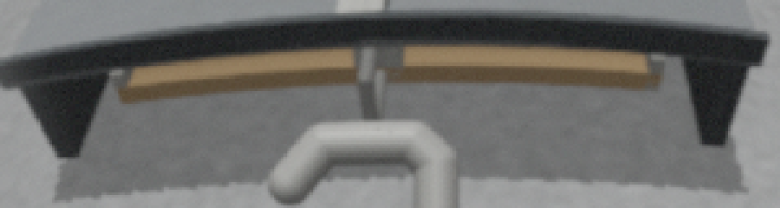

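Run:
```python
from h import *
s,M=st()
d=np.load("w3d.npy");T=np.load("w3T.npy");K=np.array(viewer.camera_params("wrist")["K"])
v,u=np.mgrid[0:420,0:560]
a=(u-K[0,2])/K[0,0];b=(v-K[1,2])/K[0,0];r=np.hypot(a,b)+1e-9
s_=np.tan(r)/r*d;X=np.stack([a*s_,b*s_,d],-1)@T[:3,:3].T+T[:3,3]
L=((X-s["position"])@M)*1000
m=(abs(L[...,0])<40)&(L[...,1]>20)&(L[...,1]<140)&(abs(L[...,2])<60)&(v<200)
Q=L[m];print(len(Q))
rod=Q[(Q[:,1]>50)&(Q[:,1]<90)];print("rod z",rod[:,2].min(),rod[:,2].max(),rod[:,2].mean(),"x min",np.percentile(rod[:,0],5))
sd=Q[Q[:,1]>92];print("side",sd.min(0),sd.max(0)); k=sd[(sd[:,2]>-22)&(sd[:,2]<-6)];print(k.min(0),k.max(0))
h=Q[Q[:,1]<45];print("h",h[:,2].min(),h[:,2].max())
```

```text
t 5.95 p [ 0.5152 -0.0185  0.0711] x [ 0.566  0.111 -0.817] y [0.811 0.099 0.576] z [ 0.145 -0.989 -0.034] q [ 1.175 -0.165 -1.007  2.417 -1.018  0.384 -0.423] F [-0.2 -0.4 -1. ] w 0.227
4273
rod z -9.972633304326518 7.581329911650936 -1.2448978098947738 x min -6.647425267798245
side [ -5.427795    92.00868312 -31.01039903] [  1.69855225 110.09452083   2.61849746]
[ -5.36603735 100.14682381 -21.96877769] [  1.69855225 110.09452083  -6.00819428]
h -11.176800248894876 8.761101331911501
```

Measured (rack frame): tray front edge at 37 mm, so the eye's middle is at about x=19 mm, y=-4 mm. The hook's bar is about 106 mm ahead of the TCP. I level the tool again.

```bash
python3 -m creep '[{"linear":[0,0,0],"twist":[0,0,-7],"fingers":1},{"linear":[0,0,0],"twist":[0,0,-14],"fingers":1},{"linear":[0,0,0],"twist":[0,0,-21],"fingers":1},{"linear":[0,0,0],"twist":[0,0,-28],"fingers":1},{"linear":[0,0,0],"twist":[0,0,-35],"fingers":1},{"linear":[0,0,0],"twist":[0,0,-38],"fingers":1},{"linear":[0,0,0],"twist":[0,0,-38],"fingers":1}]'
cat >> h.py <<'E'
def rk(off=None):
    s,M=st();O=np.array([.727,.046]);c,sn=np.cos(np.radians(7)),np.sin(np.radians(7));ex=np.array([c,sn,0]);ey=np.array([-sn,c,0])
    d=s["position"]-np.r_[O,0];print("rack TCP mm",np.round(np.array([d@ex,d@ey,d[2]])*1000,1),"tool y in rack deg",round(np.degrees(np.arctan2(M[:,1]@ey,M[:,1]@ex)),1),"tilt",round(np.degrees(np.arcsin(M[2,1])),1), "roll",round(np.degrees(np.arcsin(M[2,2])),1))
    return s,M
E
python3 -c "
from h import *
rk()"
```

```text
time: 6.53
position: [0.516, -0.0182, 0.071]
tool_rot: [1.197, 1.241, -0.973]
ft_force: [0.1, 2.3, 0.8]
grip_width: 0.226
t 6.53 p [ 0.516  -0.0182  0.071 ] x [ 0.113  0.079 -0.99 ] y [0.981 0.152 0.124] z [ 0.16  -0.985 -0.06 ] q [ 1.076  0.281 -1.128  2.025  0.229  0.889 -1.571] F [0.1 2.3 0.8] w 0.226
rack TCP mm [-217.3  -38.    71. ] tool y in rack deg 1.8 tilt 7.1 roll -3.4
```

```bash
cat >> h.py <<'E'
def go(pos,Mt,s,M):
    """rows' shift and twist from measured pose to world target"""
    print("linear",np.round(M.T@(np.array(pos)-s["position"]),4),"twist",np.round(np.degrees(R.from_matrix(M.T@Mt).as_rotvec()),1))
def rw(u,v,z):
    c,sn=np.cos(np.radians(7)),np.sin(np.radians(7));return np.array([.727+c*u-sn*v,.046+sn*u+c*v,z])
def down(yaw): # tool x down, tool y at yaw
    a=np.radians(yaw);y=np.array([np.cos(a),np.sin(a),0]);x=np.array([0,0,-1.]);return np.stack([x,y,np.cross(x,y)],1)
E
python3 -c "
from h import *
s,M=rk()
go(rw(-.15,-.052,.04),down(7),s,M)
go(rw(-.15,-.052,.024),down(7),s,M)"
```

```text
t 6.53 p [ 0.516  -0.0182  0.071 ] x [ 0.113  0.079 -0.99 ] y [0.981 0.152 0.124] z [ 0.16  -0.985 -0.06 ] q [ 1.076  0.281 -1.128  2.025  0.229  0.889 -1.571] F [0.1 2.3 0.8] w 0.226
rack TCP mm [-217.3  -38.    71. ] tool y in rack deg 1.8 tilt 7.1 roll -3.4
linear [0.038  0.0624 0.0184] twist [ 2.  -3.6 -7.1]
linear [0.0539 0.0604 0.0193] twist [ 2.  -3.6 -7.1]
```

```bash
python3 -m creep '[{"linear":[0.02,0.03,0.01],"twist":[1,-1.8,-3.5],"fingers":1},{"linear":[0.038,0.062,0.018],"twist":[2,-3.6,-7.1],"fingers":1},{"linear":[0.045,0.061,0.019],"twist":[2,-3.6,-7.1],"fingers":1},{"linear":[0.054,0.06,0.019],"twist":[2,-3.6,-7.1],"fingers":1},{"linear":[0.054,0.06,0.019],"twist":[2,-3.6,-7.1],"fingers":1},{"linear":[0.054,0.06,0.019],"twist":[2,-3.6,-7.1],"fingers":1},{"linear":[0.054,0.06,0.019],"twist":[2,-3.6,-7.1],"fingers":1}]'
python3 -c "
from h import *
s,M=rk()
go(rw(-.084,-.052,.024),down(7),s,M)
go(rw(-.084,-.019,.024),down(7),s,M)"
```

```text
time: 7.12
position: [0.583, -0.0197, 0.0254]
tool_rot: [1.12, 1.267, -1.11]
ft_force: [-1.3, -0.8, -0.8]
grip_width: 0.224
t 7.12 p [ 0.583  -0.0197  0.0254] x [ 0.004  0.005 -1.   ] y [0.992 0.127 0.004] z [ 0.127 -0.992 -0.004] q [ 0.731  0.545 -0.913  1.811  0.494  1.029 -1.818] F [-1.3 -0.8 -0.8] w 0.224
rack TCP mm [-151.   -47.7   25.4] tool y in rack deg 0.3 tilt 0.3 roll -0.2
linear [0.0016 0.0669 0.0047] twist [ 0.3 -0.2 -0.3]
linear [ 0.0018  0.0671 -0.0283] twist [ 0.3 -0.2 -0.3]
```

```bash
python3 -m creep '[{"linear":[0.0015,0.02,0.004],"twist":[0,0,0],"fingers":1},{"linear":[0.0015,0.04,0.005],"twist":[0,0,0],"fingers":1},{"linear":[0.0015,0.06,0.005],"twist":[0,0,0],"fingers":1},{"linear":[0.0015,0.067,0.005],"twist":[0,0,0],"fingers":1},{"linear":[0.0015,0.067,0.005],"twist":[0,0,0],"fingers":1},{"linear":[0.0015,0.067,0.005],"twist":[0,0,0],"fingers":1},{"linear":[0.0015,0.067,0.005],"twist":[0,0,0],"fingers":1}]'
python3 -c "
from h import *
s,M=rk()
go(rw(-.084,-.019,.024),down(7),s,M)"
```

```text
time: 7.7
position: [0.6495, -0.016, 0.0243]
tool_rot: [1.121, 1.268, -1.11]
ft_force: [-0.4, -0.3, -1.7]
grip_width: 0.228
t 7.7 p [ 0.6495 -0.016   0.0243] x [ 0.003  0.006 -1.   ] y [0.992 0.127 0.004] z [ 0.127 -0.992 -0.006] q [ 0.628  0.661 -0.862  1.638  0.545  1.097 -1.828] F [-0.4 -0.3 -1.7] w 0.228
rack TCP mm [-84.5 -52.1  24.3] tool y in rack deg 0.3 tilt 0.2 roll -0.3
linear [ 0.0005  0.0007 -0.0331] twist [ 0.3 -0.3 -0.2]
```

```bash
python3 -m creep '[{"linear":[0,0.0005,-0.011],"twist":[0,0,0],"fingers":1},{"linear":[0,0.0005,-0.022],"twist":[0,0,0],"fingers":1},{"linear":[0,0.0005,-0.033],"twist":[0,0,0],"fingers":1},{"linear":[0,0.0005,-0.033],"twist":[0,0,0],"fingers":1},{"linear":[0,0.0005,-0.033],"twist":[0,0,0],"fingers":1}]'
python3 -c "
from h import *
s,M=rk()
go(rw(-.11,-.019,.024),down(7),s,M)"
```

```text
time: 8.12
position: [0.6467, 0.0197, 0.0245]
tool_rot: [1.119, 1.27, -1.105]
ft_force: [-0.9, -0.4, -1.9]
grip_width: 0.231
t 8.12 p [0.6467 0.0197 0.0245] x [ 0.004  0.008 -1.   ] y [0.991 0.131 0.005] z [ 0.131 -0.991 -0.007] q [ 0.58   0.657 -0.869  1.647  0.545  1.093 -1.881] F [-0.9 -0.4 -1.9] w 0.231
rack TCP mm [-83.  -16.3  24.5] tool y in rack deg 0.5 tilt 0.3 roll -0.4
linear [ 0.0003 -0.0271  0.0025] twist [ 0.5 -0.4 -0.3]
```

```bash
python3 -m creep '[{"linear":[0,-0.01,0],"twist":[0.3,0,0],"fingers":1},{"linear":[0,-0.025,0],"twist":[0.5,0,0],"fingers":1},{"linear":[0,-0.045,0],"twist":[0.5,0,0],"fingers":1},{"linear":[0,-0.07,0],"twist":[0.5,0,0],"fingers":1},{"linear":[0,-0.095,0],"twist":[0.5,0,0],"fingers":1},{"linear":[0,-0.12,0],"twist":[0.5,0,0],"fingers":1},{"linear":[0,-0.14,0],"twist":[0.5,0,0],"fingers":1},{"linear":[0,-0.155,0],"twist":[0.5,0,0],"fingers":1}]'
python3 -c "
from h import *
s,M=rk()
p,d=viewer.get_image('wrist');cv2.imwrite('pics/w4.png',p[:,:,::-1])
go(rw(-.28,-.019,.024),down(7),s,M)"
```

```text
time: 8.78
position: [0.4926, -0.0011, 0.0237]
tool_rot: [1.128, 1.265, -1.112]
ft_force: [2.8, 3.6, -2.6]
grip_width: 0.227
t 8.78 p [ 0.4926 -0.0011  0.0237] x [ 0.005  0.008 -1.   ] y [0.993 0.121 0.006] z [ 0.121 -0.993 -0.007] q [ 0.859  0.374 -1.013  2.029  0.385  0.937 -1.804] F [ 2.8  3.6 -2.6] w 0.227
rack TCP mm [-238.4  -18.2   23.7] tool y in rack deg -0.1 tilt 0.4 roll -0.4
linear [-0.0006 -0.0416  0.0009] twist [-0.1 -0.4 -0.4]
```

View pics/w4.png

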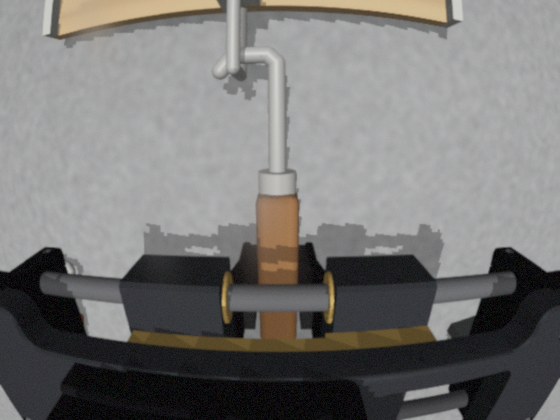

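The hook is caught in the eye at (233,60) and the tray follows. I keep pulling to the stop.

```bash
python3 -m creep '[{"linear":[0,-0.012,0],"twist":[0,0,0],"fingers":1},{"linear":[0,-0.024,0],"twist":[0,0,0],"fingers":1},{"linear":[0,-0.034,0],"twist":[0,0,0],"fingers":1},{"linear":[0,-0.042,0],"twist":[0,0,0],"fingers":1},{"linear":[0,-0.042,0],"twist":[0,0,0],"fingers":1}]'
python3 -c "
from h import *
s,M=rk()"
python3 -m creep '[{"linear":[0,-0.004,0],"twist":[0,0,0],"fingers":1},{"linear":[0,-0.008,0],"twist":[0,0,0],"fingers":1},{"linear":[0,-0.01,0],"twist":[0,0,0],"fingers":1}]'
python3 -c "
from h import *
s,M=rk()
p,P=cloud('top');crop(p,210,100,140,110,5,'pics/t5.png')
m=(abs(P[...,1]-.03)<.1)&(P[...,0]>.5)&(P[...,0]<.7)&(P[...,2]>.009)&(P[...,2]<.02)
Q=P[m];u=(Q[:,:2]-[.727,.046])@[np.cos(.1222),np.sin(.1222)];print(len(Q),np.percentile(u,[0,1,3,10,50])*1000)"
```

```text
time: 9.25
position: [0.4502, -0.0078, 0.0231]
tool_rot: [1.126, 1.265, -1.117]
ft_force: [-0.5, 1.1, -1.3]
grip_width: 0.227
t 9.25 p [ 0.4502 -0.0078  0.0231] x [ 0.002  0.006 -1.   ] y [0.993 0.119 0.003] z [ 0.119 -0.993 -0.005] q [ 0.96   0.278 -1.07   2.122  0.304  0.904 -1.736] F [-0.5  1.1 -1.3] w 0.227
rack TCP mm [-281.3  -19.6   23.1] tool y in rack deg -0.2 tilt 0.2 roll -0.3
time: 9.5
position: [0.4437, -0.008, 0.0239]
tool_rot: [1.131, 1.262, -1.111]
ft_force: [9.0, 3.1, -4.0]
grip_width: 0.226
t 9.5 p [ 0.4437 -0.008   0.0239] x [ 0.008  0.008 -1.   ] y [0.993 0.119 0.009] z [ 0.119 -0.993 -0.007] q [ 0.986  0.253 -1.085  2.141  0.279  0.891 -1.714] F [ 9.   3.1 -4. ] w 0.226
rack TCP mm [-287.7  -19.1   23.9] tool y in rack deg -0.2 tilt 0.5 roll -0.4
2524 [-217.2826144  -154.50137552 -151.62879593 -142.02368267  -91.96857549]
```

```bash
python3 -m creep '[{"linear":[0,-0.004,0],"twist":[0,0,0],"fingers":1},{"linear":[0,-0.006,0],"twist":[0,0,0],"fingers":1},{"linear":[0,-0.006,0],"twist":[0,0,0],"fingers":1}]'
python3 -c "
from h import *
s,M=rk()"
```

```text
time: 9.8
position: [0.441, -0.007, 0.0251]
tool_rot: [1.134, 1.259, -1.104]
ft_force: [9.6, 6.6, -1.5]
grip_width: 0.222
t 9.8 p [ 0.441  -0.007   0.0251] x [ 0.015  0.01  -1.   ] y [0.993 0.12  0.016] z [ 0.12  -0.993 -0.009] q [ 1.002  0.237 -1.097  2.151  0.261  0.882 -1.698] F [ 9.6  6.6 -1.5] w 0.222
rack TCP mm [-290.3  -17.7   25.1] tool y in rack deg -0.1 tilt 0.9 roll -0.5
```

View pics/t5.png

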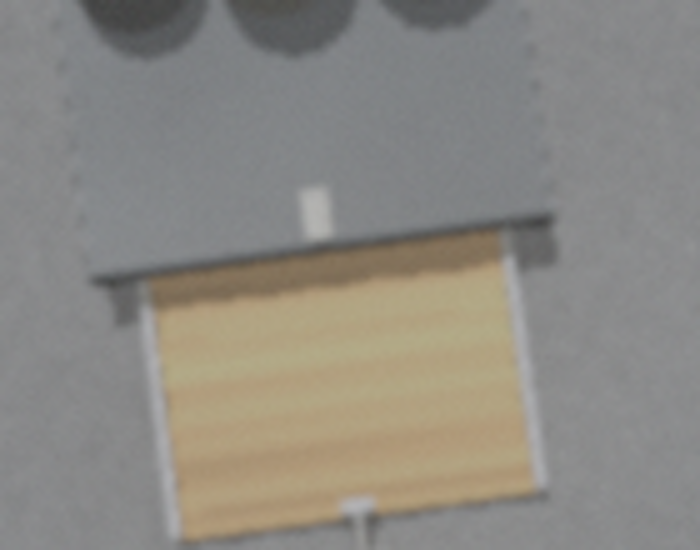

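The top view shows the tray fully out, front edge at -155 mm, with 10 N at the stop. Now I unhook: ease forward, then sideways.

```bash
python3 -m creep '[{"linear":[0,0.008,0],"twist":[0,0,0],"fingers":1},{"linear":[0,0.014,0],"twist":[0,0,0],"fingers":1},{"linear":[0,0.014,0],"twist":[0,0,0],"fingers":1},{"linear":[0,0.014,0],"twist":[0,0,0],"fingers":1}]'
python3 -c "
from h import *
s,M=rk()
p,d=viewer.get_image('wrist');cv2.imwrite('pics/w6.png',p[:,:,::-1])"
```

```text
time: 10.13
position: [0.449, -0.0076, 0.0228]
tool_rot: [1.128, 1.267, -1.116]
ft_force: [0.2, -0.2, -2.4]
grip_width: 0.227
t 10.13 p [ 0.449  -0.0076  0.0228] x [ 0.002  0.008 -1.   ] y [0.993 0.119 0.003] z [ 0.119 -0.993 -0.007] q [ 0.964  0.276 -1.072  2.125  0.3    0.902 -1.733] F [ 0.2 -0.2 -2.4] w 0.227
rack TCP mm [-282.5  -19.3   22.8] tool y in rack deg -0.2 tilt 0.2 roll -0.4
```

View pics/w6.png

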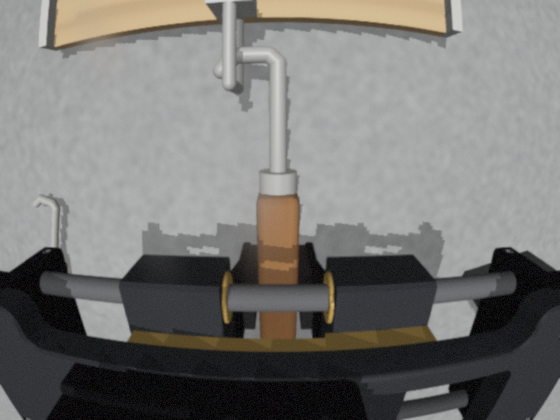

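The hook bar is free in the loop at (230,62). I withdraw sideways and lift.

```bash
python3 -m creep '[{"linear":[0,0,0.015],"twist":[0,0,0],"fingers":1},{"linear":[0,0,0.03],"twist":[0,0,0],"fingers":1},{"linear":[0,0,0.045],"twist":[0,0,0],"fingers":1},{"linear":[0,0,0.045],"twist":[0,0,0],"fingers":1},{"linear":[-0.01,0,0.045],"twist":[0,0,0],"fingers":1},{"linear":[-0.04,0,0.045],"twist":[0,0,0],"fingers":1},{"linear":[-0.08,0,0.045],"twist":[0,0,0],"fingers":1},{"linear":[-0.1,0,0.045],"twist":[0,0,0],"fingers":1}]'
python3 -c "
from h import *
s,M=rk()
p,d=viewer.get_image('wrist');cv2.imwrite('pics/w7.png',p[:,:,::-1])
go([.455,.277,.12],down(-1),s,M)"
```

```text
time: 10.85
position: [0.4559, -0.0506, 0.1262]
tool_rot: [1.127, 1.265, -1.111]
ft_force: [1.4, 0.0, -0.7]
grip_width: 0.224
t 10.85 p [ 0.4559 -0.0506  0.1262] x [ 0.006  0.007 -1.   ] y [0.993 0.122 0.007] z [ 0.122 -0.993 -0.006] q [ 1.209  0.066 -1.162  2.014  0.06   1.096 -1.428] F [ 1.4  0.  -0.7] w 0.224
rack TCP mm [-280.9  -62.8  126.2] tool y in rack deg -0.0 tilt 0.4 roll -0.4
linear [ 0.0086  0.039  -0.3252] twist [ 8.  -0.4 -0.4]
```

View pics/w7.png

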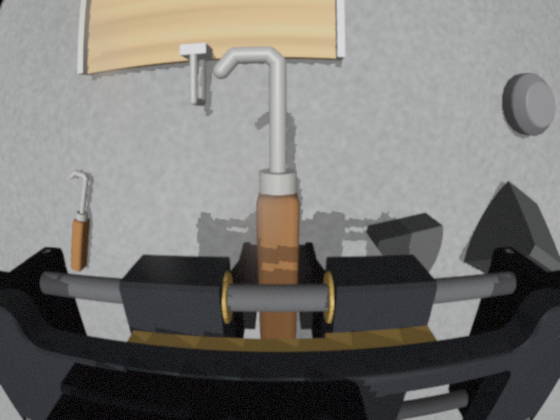

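```bash
python3 -m creep '[{"linear":[0,0.005,-0.041],"twist":[0,0,0],"fingers":1},{"linear":[0,0.01,-0.082],"twist":[0,0,0],"fingers":1},{"linear":[0,0.015,-0.123],"twist":[0,0,0],"fingers":1},{"linear":[0,0.02,-0.164],"twist":[0,0,0],"fingers":1},{"linear":[0,0.025,-0.205],"twist":[0,0,0],"fingers":1},{"linear":[0,0.03,-0.246],"twist":[0,0,0],"fingers":1},{"linear":[0,0.035,-0.287],"twist":[0,0,0],"fingers":1},{"linear":[0,0.039,-0.32],"twist":[0,0,0],"fingers":1}]'
python3 -c "
from h import *
s,M=rk()
go([.45,.275,.0145],down(7),s,M)"
```

```text
time: 11.57
position: [0.4534, 0.2736, 0.1256]
tool_rot: [1.126, 1.268, -1.112]
ft_force: [0.1, 0.3, -1.3]
grip_width: 0.226
t 11.57 p [0.4534 0.2736 0.1256] x [ 0.003  0.008 -1.   ] y [0.993 0.122 0.004] z [ 0.122 -0.993 -0.008] q [ 0.439  0.36  -1.19   1.858  0.36   1.161 -2.323] F [ 0.1  0.3 -1.3] w 0.226
rack TCP mm [-243.8  259.2  125.6] tool y in rack deg -0.0 tilt 0.2 roll -0.5
linear [ 0.1111 -0.0036 -0.0009] twist [-0.  -0.5 -0.2]
```

```bash
python3 -m creep '[{"linear":[0.04,0,0],"twist":[0,-0.3,-0.2],"fingers":1},{"linear":[0.08,0,0],"twist":[0,-0.5,-0.2],"fingers":1},{"linear":[0.1,0,0],"twist":[0,-0.5,-0.2],"fingers":1},{"linear":[0.106,0,0],"twist":[0,-0.5,-0.2],"fingers":1},{"linear":[0.11,0,0],"twist":[0,-0.5,-0.2],"fingers":1},{"linear":[0.111,0,0],"twist":[0,-0.5,-0.2],"fingers":1},{"linear":[0.111,0,0],"twist":[0,-0.5,-0.2],"fingers":1}]'
python3 -c "
from h import *
s,M=rk()"
```

```text
time: 12.15
position: [0.4568, 0.2709, 0.0158]
tool_rot: [1.122, 1.26, -1.119]
ft_force: [0.9, 0.9, -0.8]
grip_width: 0.227
t 12.15 p [0.4568 0.2709 0.0158] x [ 0.004 -0.001 -1.   ] y [0.993 0.118 0.004] z [ 0.118 -0.993  0.001] q [ 0.297  0.512 -1.044  1.941  0.533  0.994 -2.449] F [ 0.9  0.9 -0.8] w 0.227
rack TCP mm [-240.8  256.2   15.8] tool y in rack deg -0.2 tilt 0.2 roll 0.1
```

```bash
python3 -m creep '[{"linear":[0.0015,0,0],"twist":[0,0,0],"fingers":1},{"linear":[0.0015,0,0],"twist":[0,0,0],"fingers":1},{"linear":[0.0015,0,0],"twist":[0,0,0],"fingers":-1},{"linear":[0.0015,0,0],"twist":[0,0,0],"fingers":-1},{"linear":[0.0015,0,0],"twist":[0,0,0],"fingers":-1},{"linear":[0.0015,0,0],"twist":[0,0,0],"fingers":-1},{"linear":[0.0015,0,0],"twist":[0,0,0],"fingers":-1},{"linear":[0.0015,0,0],"twist":[0,0,0],"fingers":-1}]'
python3 -m creep '[{"linear":[-0.04,0,0],"twist":[0,0,0],"fingers":-1},{"linear":[-0.08,0,0],"twist":[0,0,0],"fingers":-1},{"linear":[-0.12,0,0],"twist":[0,0,0],"fingers":-1},{"linear":[-0.16,0,0],"twist":[0,0,0],"fingers":-1},{"linear":[-0.18,0,0],"twist":[0,0,0],"fingers":-1},{"linear":[-0.18,0,0],"twist":[0,0,0],"fingers":-1}]'
python3 - <<'E'
from h import *
s,M=rk()
p,P=cloud('top');cv2.imwrite('pics/t8.png',p[:,:,::-1]);np.save("top8.npy",P)
p2,P2=cloud('scene');np.save("scene8.npy",P2);crop(p2,180,150,80,70,8,"pics/blk8.png")
for cam in("top","scene"):
  for n in("block","block_mid"): print(n,[(np.round(r["centre"],4),round(r["conf"],2)) for r in nets.place_of(cam,n)])
for Q in(P,P2):
    m=(Q[...,0]>.38)&(Q[...,0]<.54)&(Q[...,1]>-.36)&(Q[...,1]<-.21)&(Q[...,2]>.01)&(Q[...,2]<.12)
    bl=Q[m];tp=bl[bl[:,2]>.08];print(bl[:,2].max(),"toprect",tp.mean(0),cv2.minAreaRect((tp[:,:2]*1000).astype(np.float32)));print("allrect",cv2.minAreaRect((bl[:,:2]*1000).astype(np.float32)))
E
```

```text
time: 12.82
position: [0.4558, 0.2703, 0.0128]
tool_rot: [1.12, 1.261, -1.121]
ft_force: [0.5, -0.1, 0.7]
grip_width: 0.594
time: 13.32
position: [0.4578, 0.2728, 0.1977]
tool_rot: [1.126, 1.256, -1.114]
ft_force: [0.7, 0.3, -0.0]
grip_width: 0.98
t 13.32 p [0.4578 0.2728 0.1977] x [ 0.009  0.001 -1.   ] y [0.993 0.119 0.009] z [ 0.119 -0.993  0.   ] q [ 0.504  0.282 -1.247  1.767  0.284  1.286 -2.262] F [ 0.7  0.3 -0. ] w 0.98
rack TCP mm [-239.5  257.9  197.7] tool y in rack deg -0.2 tilt 0.5 roll 0.0
block [(array([ 0.4566, -0.2878,  0.0936]), 0.78), (array([ 0.4451, -0.1282,  0.0146]), 0.61)]
block_mid [(array([ 0.46  , -0.2861,  0.0346]), 0.78), (array([ 0.4364, -0.1662,  0.0214]), 0.53)]
block [(array([ 0.4597, -0.2821,  0.0969]), 0.72), (array([ 0.4447, -0.1266,  0.0213]), 0.51)]
block_mid [(array([ 0.4625, -0.2892,  0.0349]), 0.83), (array([ 0.4289, -0.1692,  0.017 ]), 0.46)]
0.08986579339039191 toprect [ 0.45842123 -0.28488674  0.08449698] ((457.6106262207031, -285.2314758300781), (56.19029235839844, 18.039695739746094), 71.979736328125)
allrect ((458.3046875, -285.60675048828125), (57.54329299926758, 95.148681640625), 71.84152221679688)
0.0916362201399945 toprect [ 0.4620313  -0.28581593  0.08563063] ((460.93035888671875, -287.6012268066406), (57.31306838989258, 17.442424774169922), 71.20108032226562)
allrect ((462.2976379394531, -285.45709228515625), (62.0753059387207, 90.88920593261719), 72.7646255493164)
```

View pics/t8.png

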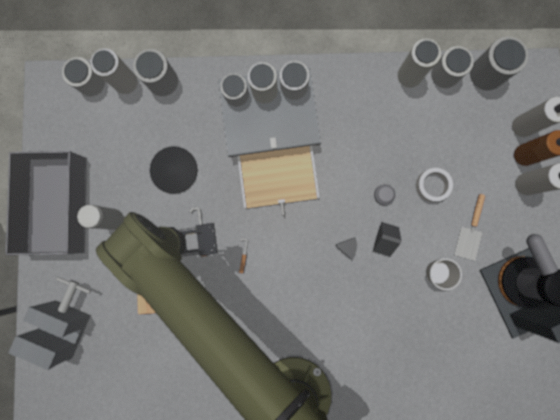

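The rod lies at its old place, clear of the rack, and the tray is out. Before tilting for the wedge I fit a quick kinematic model from the logged poses to know which tilts are reachable.

```bash
cat > kin.py <<'E'
import numpy as np, itertools
from scipy.optimize import least_squares
from scipy.spatial.transform import Rotation as R
q=np.array([[1.148,.321,-.07,1.45,.023,1.371,-.057],[.771,.11,-.239,1.705,.027,1.329,-1.06],[.144,.248,-.851,1.886,.204,1.102,-2.368],[.08,.387,-.785,1.962,.34,.928,-2.464],[.595,.203,-.724,1.94,.155,1.053,-1.644],[1.17,-.166,-1.009,2.418,-1.029,.386,-.411],[1.076,.281,-1.128,2.025,.229,.889,-1.571],[.731,.545,-.913,1.811,.494,1.029,-1.818],[.628,.661,-.862,1.638,.545,1.097,-1.828],[1.209,.066,-1.162,2.014,.06,1.096,-1.428],[.439,.36,-1.19,1.858,.36,1.161,-2.323],[.504,.282,-1.247,1.767,.284,1.286,-2.262]])
p=np.array([[.275,-.589,.2336],[.4512,-.3075,.234],[.439,.2847,.1105],[.4441,.2774,.0143],[.5084,.0095,.0948],[.5152,-.0139,.0711],[.516,-.0182,.071],[.583,-.0197,.0254],[.6495,-.016,.0243],[.4559,-.0506,.1262],[.4534,.2736,.1256],[.4578,.2728,.1977]])
X=[[0,0,-1],[.001,-.001,-1],[-.005,.002,-1],[0,0,-1],[.001,-.001,-1],[.567,.118,-.816],[.113,.079,-.99],[.004,.005,-1],[.003,.006,-1],[.006,.007,-1],[.003,.008,-1],[.009,.001,-1]]
Y=[[.906,.423,0],[1,-.017,.001],[1,-.012,-.005],[1,-.017,0],[.993,.122,.001],[.81,.105,.578],[.981,.152,.124],[.992,.127,.004],[.992,.127,.004],[.993,.122,.007],[.993,.122,.004],[.993,.119,.009]]
X=np.array(X);Y=np.array(Y)
lim=np.array([[-2.86,2.86],[-.3,2.09],[-1.38,1.24],[.06,2.45],[-1.56,4.7],[.09,2.05],[-2.69,2.69]])
def rot(ax,a): return R.from_rotvec(np.array(ax)*a).as_matrix()
ez=np.array([0,0,1.]);ey=np.array([0,1.,0])
def fk(q,L,s):
    M=np.eye(3);t=np.zeros(3)
    h,l1,a1,l2,a2,l3,a3,b6,off=L
    M=M@rot(ez,s[0]*q[0]);t=t+M@[0,0,h]
    M=M@rot(ey,q[1])@rot(ez,s[1]*q[2]);t=t+M@[a1,0,l1]
    M=M@rot(ey,q[3]);t=t+M@[a2,0,0]
    M=M@rot(ez,s[2]*q[4]);t=t+M@[0,0,l2]
    M=M@rot(ey,q[5]);t=t+M@[a3,0,0]
    M=M@rot(ez,s[3]*q[6]+off);t=t+M@[0,0,l3]
    return M,t
def tool(M): return np.stack([M[:,2],M[:,0],np.cross(M[:,2],M[:,0])],1)
if __name__=="__main__":
    best=None
    for s in itertools.product([1,-1],repeat=4):
      for off in(0,np.pi/2,np.pi,-np.pi/2):
        def f(L):
            r=[]
            for k in range(len(q)):
                M,t=fk(q[k],L,s);T=tool(M);r+=list(t-p[k])+list(.3*(T[:,0]-X[k]))+list(.3*(T[:,1]-Y[k]))
            return np.array(r)
        o=least_squares(f,[.35,.4,0,.4,0,.25,0,0,off])
        if best is None or o.cost<best[0]: best=(o.cost,s,o.x,np.sqrt((o.fun**2).mean()))
    print(best); np.save("kin.npy",np.r_[best[2],best[1]])
E
python3 kin.py
```

```text
(np.float64(0.0014450109933289014), (-1, -1, -1, -1), array([ 0.19625044,  0.50504619, -0.02725159,  0.49446196, -0.01138007,
        0.36464837, -0.02116893, -0.00544548,  1.57069199]), np.float64(0.005172954942721239))
```

```bash
cat > ik.py <<'E'
from kin import *
V=np.load("kin.npy");L=V[:9];S=V[9:]
def pose(yaw,t,g):
    a=np.radians(yaw);t=np.radians(t);f=np.array([np.cos(a),np.sin(a),0]);u=np.array([0,0,1.])
    x=-u*np.cos(t)+f*np.sin(t);y=f*np.cos(t)+u*np.sin(t);return np.stack([x,y,np.cross(x,y)],1),np.array(g)+.008*x
def ik(M,t,seeds):
    best=(9,None)
    for q0 in seeds:
        def f(q):
            A,b=fk(q,L,S);A=tool(A);return np.r_[(b-t)*3,(A[:,0]-M[:,0]),(A[:,1]-M[:,1]),1e-3*(q-lim.mean(1))]
        o=least_squares(f,np.clip(q0,lim[:,0]+.02,lim[:,1]-.02),bounds=(lim[:,0]+.01,lim[:,1]-.01))
        e=np.linalg.norm(o.fun[:9])
        if e<best[0]: best=(e,o.x)
        if e<2e-2 and np.min(np.r_[o.x-lim[:,0],lim[:,1]-o.x])>.12: break
    return best
if __name__=="__main__":
    rng=np.random.default_rng(0);seeds=[np.array([.9,.3,0,1.7,0,1.2,-.5])]+[rng.uniform(lim[:,0],lim[:,1]) for _ in range(12)]
    for nm,yaws,g,ts in (("grasp",[-17.5],[.459,-.286,.035],[-70,-60,-50,-40,-30,-20,0]),("place",[7,-10,-20,25],[.6496,.0365,.044],[0,30,45,55,60,65,70,75])):
      for yaw in yaws:
        for t in ts:
          e,q=ik(*pose(yaw,t,g),seeds);print(nm,yaw,t,round(e,3),np.round(q,2))
E
timeout 500 python3 ik.py
```

```text
grasp -17.5 -70 0.135 [ 0.21  1.1   0.45  1.18  0.    2.04 -1.16]
grasp -17.5 -60 0.0 [ 0.38  1.01  0.17  1.14  0.08  2.02 -1.33]
grasp -17.5 -50 0.0 [ 0.39  0.89  0.14  1.26  0.07  1.86 -1.36]
grasp -17.5 -40 0.0 [ 0.41  0.76  0.12  1.39  0.06  1.68 -1.37]
grasp -17.5 -30 0.0 [ 0.42  0.64  0.12  1.52  0.04  1.5  -1.36]
grasp -17.5 -20 0.0 [ 0.42  0.52  0.12  1.66  0.02  1.31 -1.35]
grasp -17.5 0 0.0 [ 0.44  0.3   0.14  1.93 -0.05  0.91 -1.27]
place 7 0 0.0 [ 0.07  0.48 -0.17  1.66  0.09  1.   -1.58]
place 7 30 0.0 [ 0.14  0.27 -0.2   2.12  0.03  0.24 -1.51]
place 7 45 0.0 [ 0.14  0.25 -0.19  2.22  3.37  0.12  1.44]
place 7 55 0.0 [-0.04  0.28  0.03  2.34  3.36  0.45  1.43]
place 7 60 0.0 [-0.1   0.32  0.1   2.38  3.34  0.62  1.44]
place 7 65 0.0 [-0.16  0.38  0.17  2.42  3.33  0.81  1.43]
place 7 70 0.012 [ 0.79  0.64 -0.84  2.44  3.15  0.94  2.06]
place 7 75 0.034 [ 1.12  1.19 -1.2   2.44  3.15  1.05  2.68]
place -10 0 0.0 [ 0.02  0.48 -0.1   1.66  0.06  1.   -1.85]
place -10 30 0.0 [-0.3   0.27  0.19  2.1   0.34  0.29 -2.18]
place -10 45 0.0 [-0.73  0.32  0.64  2.21  2.4   0.1   1
[... 561 characters left out ...]
0 60 0.0 [-0.37  0.37  0.03  2.31  2.17  0.72  2.  ]
place -20 65 0.0 [-0.42  0.42  0.05  2.34  2.24  0.85  1.88]
place -20 70 0.0 [-0.48  0.49  0.08  2.35  2.29  0.99  1.78]
place -20 75 0.0 [-0.55  0.57  0.13  2.36  2.31  1.11  1.68]
place 25 0 0.0 [ 0.13  0.49 -0.25  1.66  0.14  1.01 -1.3 ]
place 25 30 0.0 [ 0.63  0.35 -0.66  2.08 -0.1   0.32 -0.99]
place 25 45 0.0 [-0.09  0.29  0.24  2.21  4.58  0.45  0.53]
place 25 55 0.0 [0.05 0.33 0.15 2.29 4.19 0.63 0.97]
place 25 60 0.0 [0.03 0.37 0.21 2.32 4.08 0.78 1.09]
place 25 65 0.0 [-0.01  0.43  0.29  2.35  4.01  0.95  1.17]
place 25 70 0.0 [-0.09  0.52  0.39  2.37  3.95  1.14  1.21]
place 25 75 0.0 [-0.23  0.65  0.57  2.38  3.88  1.39  1.19]
```

```bash
cat > trk.py <<'E'
from ik import *
from scipy.spatial.transform import Slerp
def loc(M,t,q0):
    def f(q):
        A,b=fk(q,L,S);A=tool(A);return np.r_[(b-t)*3,(A[:,0]-M[:,0]),(A[:,1]-M[:,1]),.004*(q-q0)]
    o=least_squares(f,np.clip(q0,lim[:,0]+.02,lim[:,1]-.02),bounds=(lim[:,0]+.01,lim[:,1]-.01),max_nfev=30)
    return np.linalg.norm(o.fun[:9]),o.x
def run(wps,q,n=12):
    e=0;out=[]
    for (Ma,ta),(Mb,tb) in zip(wps[:-1],wps[1:]):
        sl=Slerp([0,1],R.from_matrix([Ma,Mb]))
        for k in range(1,n+1):
            e1,qn=loc(sl(k/n).as_matrix(),ta+(tb-ta)*k/n,q);dq=np.abs(qn-q).max();q=qn;e=max(e,e1)
        out.append((round(e1,3),round(dq,2)))
    return e,q,out
if __name__=="__main__":
  for t1 in(-50,-60):
    e,q0=ik(*pose(-17.5,t1,[.459,-.286,.035]),[np.array([.4,.85,.14,1.3,.07,1.8,-1.36])])
    for yaw in range(-110,131,20):
        w=[pose(-17.5,t1,[.459,-.286,.035]),pose(-17.5,t1,[.47,-.27,.2]),pose(yaw,t1/2,[.55,-.12,.25]),pose(yaw,0,[.62,.03,.2]),pose(yaw,30,[.6496,.0365,.16]),pose(yaw,45,[.6496,.0365,.12]),pose(yaw,60,[.6496,.0365,.08]),pose(yaw,65,[.6496,.0365,.044])]
        e,q,o=run(w,q0);print(t1,yaw,round(e,3),o,np.round(q,2))
E
timeout 560 python3 trk.py
```

```text
-50 -110 0.707 [(np.float64(0.075), np.float64(0.02)), (np.float64(0.0), np.float64(0.65)), (np.float64(0.321), np.float64(0.03)), (np.float64(0.529), np.float64(0.02)), (np.float64(0.61), np.float64(0.01)), (np.float64(0.679), np.float64(0.01)), (np.float64(0.707), np.float64(0.01))] [-0.87  1.31  1.23  1.17 -0.13  1.65 -2.68]
-50 -90 0.596 [(np.float64(0.075), np.float64(0.02)), (np.float64(0.0), np.float64(0.1)), (np.float64(0.055), np.float64(0.03)), (np.float64(0.297), np.float64(0.02)), (np.float64(0.425), np.float64(0.01)), (np.float64(0.553), np.float64(0.01)), (np.float64(0.596), np.float64(0.01))] [-1.06  1.22  1.23  1.45 -0.12  1.23 -2.68]
-50 -70 0.474 [(np.float64(0.075), np.float64(0.02)), (np.float64(0.0), np.float64(0.08)), (np.float64(0.0), np.float64(0.15)), (np.float64(0.083), np.float64(0.03)), (np.float64(0.249), np.float64(0.01)), (np.float64(0.427), np.float64(0.02)), (np.float64(0.474), np.float64(0.07))] [-1.24  1.17  1.23  1.86 -0.22  0.56 -2.68]
-50 -50 0.273 [(np.float64(0.075), np.float64(0.02)), (np.float64(0.0), np.float64(0.06)), (np.float64(0.0), np.f
[... 6611 characters left out ...]
.float64(0.01))] [ 0.25  0.83  0.25  1.57 -1.1   1.63  0.96]
-60 110 0.222 [(np.float64(0.222), np.float64(0.04)), (np.float64(0.0), np.float64(0.11)), (np.float64(0.0), np.float64(0.05)), (np.float64(0.0), np.float64(0.03)), (np.float64(0.0), np.float64(0.01)), (np.float64(0.0), np.float64(0.01)), (np.float64(0.0), np.float64(0.01))] [ 0.22  0.97  0.21  1.28 -0.91  1.84  0.98]
-60 130 0.222 [(np.float64(0.222), np.float64(0.04)), (np.float64(0.0), np.float64(0.18)), (np.float64(0.0), np.float64(0.05)), (np.float64(0.0), np.float64(0.04)), (np.float64(0.0), np.float64(0.01)), (np.float64(0.0), np.float64(0.05)), (np.float64(0.0), np.float64(0.01))] [ 0.19  1.1   0.12  1.   -0.7   2.04  1.03]
```

The model shows that radial tilting past about 35° runs into wrist limits at the tray. Coming in from the side (tool heading near 55°, tilt +50°) is easy, as is gripping the wedge at tilt -50°. Checking positions of puck and neighbours, then moving.

Run:
```python
from h import *
from ik import pose
P=np.load("top8.npy")
m=(P[...,0]>.5)&(P[...,0]<.66)&(P[...,1]>-.32)&(P[...,1]<-.2)&(P[...,2]>.012)
print("puck",P[m].min(0),P[m].max(0))
m=(P[...,0]>.38)&(P[...,0]<.5)&(P[...,1]>-.21)&(P[...,1]<-.1)&(P[...,2]>.012)
print("small",P[m].min(0),P[m].max(0))
s,M=rk()
Mt,t=pose(-17.5,-50,[.459,-.286,.035]); pre=t-.1*Mt[:,0]
print("pre",pre,"t",t)
Mm,_=pose(-17.5,-20,[0,0,0])
go([.5,-.05,.25],Mm,s,M)
```

```text
puck [ 0.50002336 -0.31761171  0.01212003] [ 0.6219707  -0.25624968  0.035124  ]
small [ 0.40307436 -0.19264679  0.01220933] [ 0.46282653 -0.13441943  0.04306104]
t 13.62 p [0.4547 0.27   0.1913] x [-0.001 -0.003 -1.   ] y [ 0.993  0.119 -0.001] z [ 0.119 -0.993  0.003] q [ 0.501  0.288 -1.242  1.776  0.286  1.285 -2.263] F [0.3 0.8 0.3] w 0.995
rack TCP mm [-243.   255.5  191.3] tool y in rack deg -0.2 tilt -0.1 roll 0.2
pre [ 0.52621424 -0.30719257  0.09413646] t [ 0.45315528 -0.28415717  0.0298577 ]
linear [-0.0579  0.0069  0.3233] twist [ 24.    4.4 -19.7]
```

View pics/blk8.png

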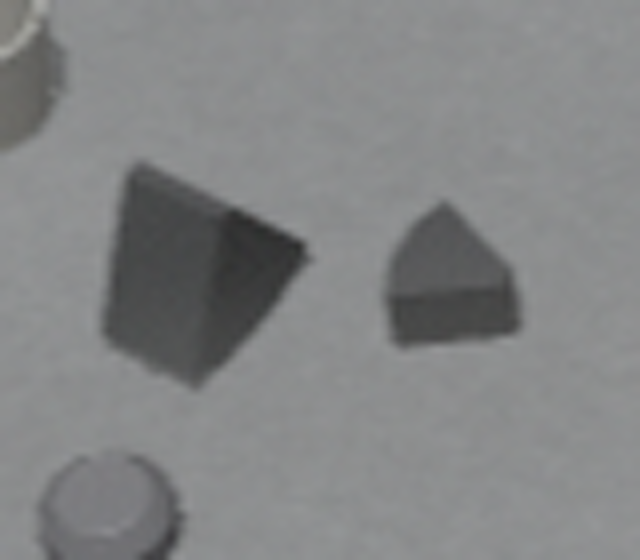

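```bash
python3 -m creep '[{"linear":[-0.02,0,0.035],"twist":[3,0.5,-2.5],"fingers":-1},{"linear":[-0.03,0.001,0.075],"twist":[6,1,-5],"fingers":-1},{"linear":[-0.04,0.002,0.115],"twist":[9,1.6,-7.5],"fingers":-1},{"linear":[-0.05,0.003,0.155],"twist":[12,2.2,-10],"fingers":-1},{"linear":[-0.058,0.004,0.196],"twist":[15,2.8,-12.5],"fingers":-1},{"linear":[-0.058,0.005,0.237],"twist":[18,3.3,-15],"fingers":-1},{"linear":[-0.058,0.006,0.278],"twist":[21,3.9,-17.5],"fingers":-1},{"linear":[-0.058,0.007,0.318],"twist":[24,4.4,-19.7],"fingers":-1}]' 20
python3 - <<'E'
from h import *
from ik import pose
s,M=rk()
Mt,t=pose(-17.5,-50,[.459,-.286,.035]); pre=t-.1*Mt[:,0]
go(pre+[0,0,.06],Mt,s,M)
E
```

```text
time: 14.28
position: [0.4999, -0.0466, 0.2503]
tool_rot: [1.291, 1.349, -1.675]
ft_force: [1.2, 0.3, 0.2]
grip_width: 1.002
t 14.28 p [ 0.4999 -0.0466  0.2503] x [-0.328  0.105 -0.939] y [ 0.895 -0.284 -0.344] z [-0.303 -0.953 -0.001] q [ 0.869  0.443 -1.028  1.504  0.217  1.721 -2.055] F [1.2 0.3 0.2] w 1.002
rack TCP mm [-236.7  -64.2  250.3] tool y in rack deg -24.6 tilt -20.1 roll -0.0
linear [0.0544 0.1307 0.2404] twist [ -0.1  -0.1 -29.9]
```

```bash
python3 -m creep '[{"linear":[0.006,0.018,0.034],"twist":[0,0,-4],"fingers":-1},{"linear":[0.012,0.036,0.068],"twist":[0,0,-8],"fingers":-1},{"linear":[0.019,0.054,0.102],"twist":[0,0,-12],"fingers":-1},{"linear":[0.026,0.072,0.136],"twist":[0,0,-16],"fingers":-1},{"linear":[0.033,0.09,0.17],"twist":[0,0,-20],"fingers":-1},{"linear":[0.04,0.108,0.204],"twist":[0,0,-24],"fingers":-1},{"linear":[0.048,0.12,0.225],"twist":[0,0,-27],"fingers":-1},{"linear":[0.054,0.131,0.24],"twist":[0,0,-30],"fingers":-1}]'
python3 - <<'E'
from h import *
from ik import pose
s,M=rk()
Mt,t=pose(-17.5,-50,[.459,-.286,.035]); pre=t-.1*Mt[:,0]
go(pre,Mt,s,M)
p,d=viewer.get_image("wrist");cv2.imwrite("pics/w9.png",p[:,:,::-1])
for n in("block","block_mid"): print(n,[(np.round(r["centre"],4),round(r["conf"],2)) for r in nets.place_of("wrist",n)])
E
```

```text
time: 14.95
position: [0.516, -0.2577, 0.1583]
tool_rot: [1.022, 1.72, -1.952]
ft_force: [0.1, -0.7, -4.0]
grip_width: 1.0
t 14.95 p [ 0.516  -0.2577  0.1583] x [-0.681  0.2   -0.704] y [ 0.674 -0.206 -0.71 ] z [-0.287 -0.958  0.006] q [ 0.469  0.822 -0.169  1.069  0.152  2.05  -1.549] F [ 0.1 -0.7 -4. ] w 1.0
rack TCP mm [-246.4 -275.8  158.3] tool y in rack deg -24.0 tilt -45.2 roll 0.3
linear [0.0284 0.0626 0.0441] twist [ 0.3  0.8 -4.8]
block [(array([ 0.4474, -0.1258,  0.0191]), 0.82), (array([ 0.4602, -0.2823,  0.0969]), 0.8)]
block_mid [(array([ 0.4581, -0.2827,  0.0356]), 0.93), (array([ 0.4387, -0.1693,  0.0197]), 0.92)]
```

View pics/w9.png

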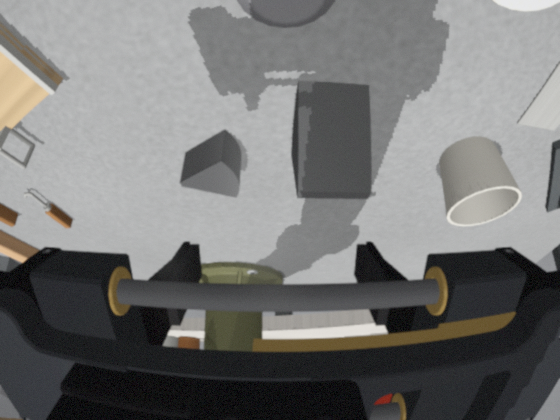

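The wrist picture shows the large wedge at (335,140), the small one at (212,165). I let it settle first.

```bash
python3 -m creep '[{"linear":[0.01,0.01,0],"twist":[0,0,0],"fingers":-1},{"linear":[0.01,0.01,0],"twist":[0,0,0],"fingers":-1},{"linear":[0.01,0.01,0],"twist":[0,0,0],"fingers":-1}]'
python3 - <<'E'
from h import *
from ik import pose
s,M=rk()
Mt,t=pose(-17.5,-50,[.459,-.286,.035]); pre=t-.09*Mt[:,0]
go(pre,Mt,s,M)
E
```

```text
time: 15.35
position: [0.5193, -0.2557, 0.1516]
tool_rot: [1.03, 1.713, -1.939]
ft_force: [0.0, -0.2, -0.7]
grip_width: 0.995
t 15.35 p [ 0.5193 -0.2557  0.1516] x [-0.672  0.197 -0.714] y [ 0.684 -0.204 -0.7  ] z [-0.284 -0.959  0.002] q [ 0.476  0.823 -0.187  1.075  0.157  2.031 -1.556] F [ 0.  -0.2 -0.7] w 0.995
rack TCP mm [-242.9 -274.2  151.6] tool y in rack deg -23.6 tilt -44.5 roll 0.1
linear [0.0362 0.0544 0.0471] twist [ 0.6  0.8 -5.5]
```

```bash
python3 -m creep '[{"linear":[0.007,0.014,0.014],"twist":[0.2,0.2,0],"fingers":-1},{"linear":[0.014,0.028,0.028],"twist":[0.4,0.5,-1],"fingers":-1},{"linear":[0.022,0.042,0.042],"twist":[0.6,0.8,-2],"fingers":-1},{"linear":[0.03,0.05,0.047],"twist":[0.6,0.8,-4],"fingers":-1},{"linear":[0.036,0.054,0.047],"twist":[0.6,0.8,-5.5],"fingers":-1},{"linear":[0.036,0.054,0.047],"twist":[0.6,0.8,-5.5],"fingers":-1},{"linear":[0.036,0.054,0.047],"twist":[0.6,0.8,-5.5],"fingers":-1}]'
python3 - <<'E'
from h import *
from ik import pose
s,M=rk()
Mt,t=pose(-17.5,-50,[.459,-.286,.035])
go(t,Mt,s,M)
p,d=viewer.get_image("wrist");cv2.imwrite("pics/w10.png",p[:,:,::-1])
c=viewer.camera_params("wrist");K=np.array(c["K"]);T=np.array(c["cam_to_world"])
v,u=np.mgrid[0:420,0:560];a=(u-K[0,2])/K[0,0];b=(v-K[1,2])/K[0,0];r=np.hypot(a,b)+1e-9
s_=np.tan(r)/r*d;X=np.stack([a*s_,b*s_,d],-1)@T[:3,:3].T+T[:3,3]
m=(X[...,2]>.015)&(X[...,2]<.1)&(abs(X[...,0]-.459)<.07)&(abs(X[...,1]+.286)<.07)&(v<240)
L=(X[m]-s["position"])@M*1000
print(len(L),np.percentile(L,[1,5,50,95,99],axis=0).round(0))
for n in("block","block_mid"): print(n,[(np.round(r["centre"],4),round(r["conf"],2)) for r in nets.place_of("wrist",n)])
E
```

```text
time: 15.93
position: [0.5179, -0.306, 0.0874]
tool_rot: [0.985, 1.789, -2.009]
ft_force: [0.5, 0.8, -0.3]
grip_width: 0.999
t 15.93 p [ 0.5179 -0.306   0.0874] x [-0.73   0.23  -0.643] y [ 0.613 -0.197 -0.765] z [-0.303 -0.953  0.003] q [ 0.289  1.01   0.301  0.959 -0.06   2.053 -1.315] F [ 0.5  0.8 -0.3] w 0.999
rack TCP mm [-250.4 -323.9   87.4] tool y in rack deg -24.8 tilt -49.9 roll 0.2
linear [ 0.0894  0.0001 -0.0014] twist [-0.2  0.  -0.1]
6465 [[ 49.  -4. -29.]
 [ 50.  -2. -27.]
 [ 54.  21.  -2.]
 [ 58.  43.  24.]
 [ 59.  45.  26.]]
block [(array([ 0.4452, -0.1297,  0.0225]), 0.72)]
block_mid [(array([ 0.44  , -0.1705,  0.0202]), 0.74), (array([ 0.4592, -0.2808,  0.0387]), 0.56)]
```

View pics/w10.png

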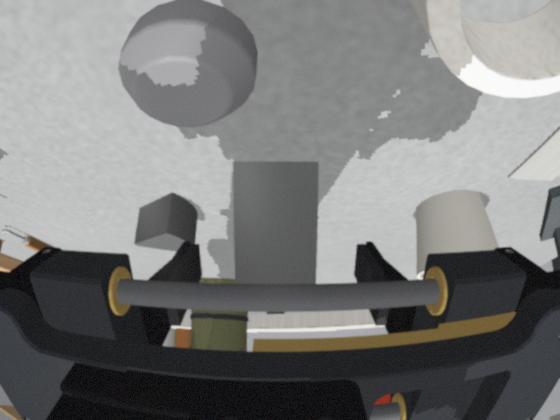

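The block lies centred between the fingers (ends at -29/+26 mm in tool z) and parallel to them. I advance along the tool axis and close gently.

```bash
python3 -m creep '[{"linear":[0.025,0,-0.001],"twist":[0,0,0],"fingers":-1},{"linear":[0.05,0,-0.0015],"twist":[0,0,0],"fingers":-1},{"linear":[0.07,0,-0.0015],"twist":[0,0,0],"fingers":-1},{"linear":[0.085,0,-0.0015],"twist":[0,0,0],"fingers":-1},{"linear":[0.089,0,-0.0015],"twist":[0,0,0],"fingers":-1},{"linear":[0.089,0,-0.0015],"twist":[0,0,0],"fingers":-1}]' 25
python3 - <<'E'
from h import *
s,M=rk()
p,d=viewer.get_image("wrist");cv2.imwrite("pics/w11.png",p[:,:,::-1])
p,P=cloud("scene");crop(p,170,140,110,80,7,"pics/s11.png")
E
```

```text
time: 16.58
position: [0.4532, -0.2846, 0.0316]
tool_rot: [0.987, 1.788, -2.008]
ft_force: [0.4, -0.2, 0.4]
grip_width: 1.001
t 16.58 p [ 0.4532 -0.2846  0.0316] x [-0.729  0.23  -0.645] y [ 0.614 -0.197 -0.764] z [-0.303 -0.953  0.003] q [ 0.268  0.927  0.29   1.237 -0.046  1.858 -1.322] F [ 0.4 -0.2  0.4] w 1.001
rack TCP mm [-312.  -294.7   31.6] tool y in rack deg -24.8 tilt -49.9 roll 0.1
```

View pics/w11.png

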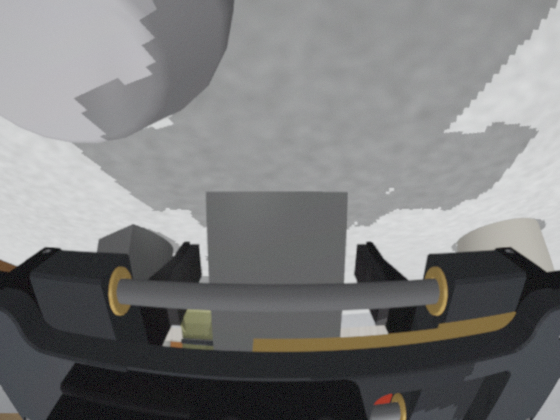

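View pics/s11.png

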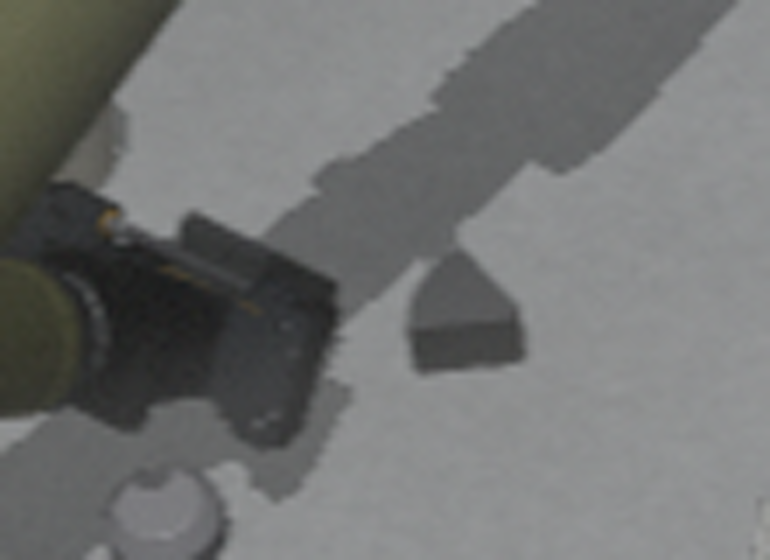

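The block (207–347 px) is exactly centred between the pads. Closing.

```bash
python3 -m creep '[{"linear":[0.002,0,0],"twist":[0,0,0],"fingers":1},{"linear":[0.002,0,0],"twist":[0,0,0],"fingers":1},{"linear":[0.002,0,0],"twist":[0,0,0],"fingers":1},{"linear":[0.002,0,0],"twist":[0,0,0],"fingers":1},{"linear":[0.002,0,0],"twist":[0,0,0],"fingers":1},{"linear":[0.002,0,0],"twist":[0,0,0],"fingers":1},{"linear":[0.002,0,0],"twist":[0,0,0],"fingers":1},{"linear":[0.002,0,0],"twist":[0,0,0],"fingers":1}]' 25
python3 - <<'E'
from h import *
from ik import pose
s,M=rk()
Mm,_=pose(-17.5,-40,[0,0,0])
go(s["position"]+[.02,.05,.13],Mm,s,M)
E
```

```text
time: 17.35
position: [0.4526, -0.2847, 0.0306]
tool_rot: [0.986, 1.785, -2.009]
ft_force: [-0.1, 0.3, 0.9]
grip_width: 0.644
t 17.35 p [ 0.4526 -0.2847  0.0306] x [-0.729  0.228 -0.646] y [ 0.614 -0.199 -0.763] z [-0.302 -0.953  0.005] q [ 0.265  0.927  0.294  1.24  -0.047  1.854 -1.321] F [-0.1  0.3  0.9] w 0.644
rack TCP mm [-312.7 -294.8   30.6] tool y in rack deg -24.9 tilt -49.8 roll 0.3
linear [-0.0871 -0.0969 -0.0531] twist [-0.3  0.1  9.8]
```

```bash
python3 -m creep '[{"linear":[-0.013,-0.015,0],"twist":[0,0,0],"fingers":1},{"linear":[-0.03,-0.035,-0.005],"twist":[0,0,3],"fingers":1},{"linear":[-0.05,-0.055,-0.02],"twist":[0,0,8],"fingers":1},{"linear":[-0.068,-0.076,-0.035],"twist":[0,0,14],"fingers":1},{"linear":[-0.087,-0.097,-0.053],"twist":[0,0,20],"fingers":1},{"linear":[-0.087,-0.097,-0.053],"twist":[0,0,20],"fingers":1}]' 25
python3 - <<'E'
from h import *
from ik import pose
s,M=rk()
p,d=viewer.get_image("wrist");cv2.imwrite("pics/w12.png",p[:,:,::-1])
Mm,_=pose(30,-20,[0,0,0]); go([.55,-.08,.25],Mm,s,M)
E
```

```text
time: 17.85
position: [0.4759, -0.2326, 0.1699]
tool_rot: [1.211, 1.476, -1.774]
ft_force: [1.9, -1.7, -1.5]
grip_width: 0.64
t 17.85 p [ 0.4759 -0.2326  0.1699] x [-0.458  0.143 -0.877] y [ 0.837 -0.263 -0.48 ] z [-0.3   -0.954  0.001] q [ 0.162  0.497  0.301  1.451 -0.065  1.709 -1.404] F [ 1.9 -1.7 -1.5] w 0.64
rack TCP mm [-283.2 -245.9  169.9] tool y in rack deg -24.5 tilt -28.7 roll 0.1
linear [-0.0825 -0.0166 -0.1677] twist [-43.3 -19.5   8.2]
```

View pics/w12.png

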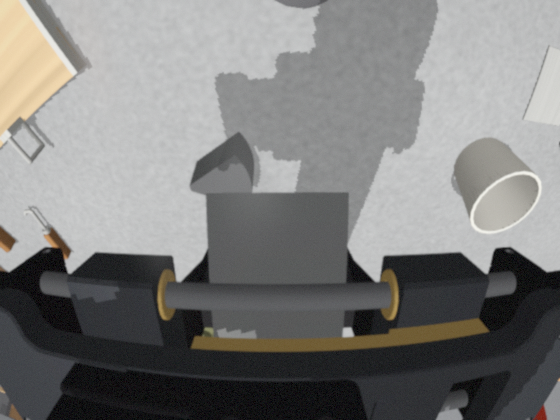

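The block is held firmly (same 207–348 px). I swing towards the tray, turning.

```bash
python3 -m creep '[{"linear":[-0.012,-0.002,-0.024],"twist":[-6.2,-2.8,1.2],"fingers":1},{"linear":[-0.024,-0.005,-0.048],"twist":[-12.4,-5.6,2.3],"fingers":1},{"linear":[-0.035,-0.007,-0.072],"twist":[-18.6,-8.4,3.5],"fingers":1},{"linear":[-0.047,-0.009,-0.096],"twist":[-24.7,-11.1,4.7],"fingers":1},{"linear":[-0.059,-0.012,-0.12],"twist":[-30.9,-13.9,5.9],"fingers":1},{"linear":[-0.071,-0.014,-0.144],"twist":[-37.1,-16.7,7],"fingers":1},{"linear":[-0.0825,-0.0166,-0.168],"twist":[-43.3,-19.5,8.2],"fingers":1},{"linear":[-0.0825,-0.0166,-0.168],"twist":[-43.3,-19.5,8.2],"fingers":1}]'
python3 - <<'E'
from h import *
from ik import pose
s,M=rk()
Mm,t=pose(55,20,[.64,.03,.2]); go(t,Mm,s,M)
E
```

```text
time: 18.57
position: [0.5507, -0.0742, 0.2397]
tool_rot: [0.561, 1.6, -1.072]
ft_force: [0.0, 1.4, -1.5]
grip_width: 0.641
t 18.57 p [ 0.5507 -0.0742  0.2397] x [-0.31  -0.167 -0.936] y [ 0.802  0.483 -0.352] z [ 0.511 -0.86  -0.016] q [-0.082  0.351  0.083  1.446  0.14   1.664 -1.041] F [ 0.   1.4 -1.5] w 0.641
rack TCP mm [-189.6  -97.8  239.7] tool y in rack deg 24.0 tilt -20.6 roll -0.9
linear [-0.0018  0.1408 -0.0443] twist [-24.8  -1.   39.8]
```

```bash
python3 -m creep '[{"linear":[0,0.02,-0.006],"twist":[-3.5,-0.2,5.7],"fingers":1},{"linear":[0,0.04,-0.013],"twist":[-7,-0.3,11.4],"fingers":1},{"linear":[0,0.06,-0.019],"twist":[-10.6,-0.4,17],"fingers":1},{"linear":[0,0.08,-0.025],"twist":[-14.2,-0.6,22.7],"fingers":1},{"linear":[0,0.1,-0.032],"twist":[-17.7,-0.7,28.4],"fingers":1},{"linear":[-0.001,0.12,-0.038],"twist":[-21.3,-0.9,34.1],"fingers":1},{"linear":[-0.002,0.141,-0.044],"twist":[-24.8,-1,39.8],"fingers":1},{"linear":[-0.002,0.141,-0.044],"twist":[-24.8,-1,39.8],"fingers":1}]'
python3 - <<'E'
from h import *
from ik import pose
s,M=rk()
Mm,t=pose(55,50,[*rw(-.078,0,.14)]); go(t,Mm,s,M)
E
```

```text
time: 19.23
position: [0.6387, 0.0203, 0.1861]
tool_rot: [0.735, 1.399, -0.225]
ft_force: [-2.0, -0.6, -3.1]
grip_width: 0.643
t 19.23 p [0.6387 0.0203 0.1861] x [ 0.192  0.273 -0.943] y [0.555 0.762 0.334] z [ 0.809 -0.587 -0.006] q [ 0.103  0.207 -0.016  1.731 -0.335  1.054 -0.397] F [-2.  -0.6 -3.1] w 0.643
rack TCP mm [-90.7 -14.8 186.1] tool y in rack deg 46.9 tilt 19.5 roll -0.3
linear [ 0.0569  0.007  -0.0006] twist [-1.   0.3 30.5]
```

```bash
python3 -m creep '[{"linear":[0.01,0,0],"twist":[0,0,6],"fingers":1},{"linear":[0.02,0.002,0],"twist":[-0.4,0,12],"fingers":1},{"linear":[0.03,0.004,0],"twist":[-0.7,0.2,18],"fingers":1},{"linear":[0.045,0.006,0],"twist":[-1,0.3,24],"fingers":1},{"linear":[0.057,0.007,0],"twist":[-1,0.3,30.5],"fingers":1},{"linear":[0.057,0.007,0],"twist":[-1,0.3,30.5],"fingers":1},{"linear":[0.057,0.007,0],"twist":[-1,0.3,30.5],"fingers":1}]'
python3 - <<'E'
from h import *
from ik import pose
s,M=rk()
p,d=viewer.get_image("wrist");cv2.imwrite("pics/w13.png",p[:,:,::-1])
p,P=cloud("scene");crop(p,190,170,160,120,5,"pics/s13.png")
for t0 in(50,55,60):
  Mm,t=pose(55,t0,[*rw(-.078,0,.07)]); go(t,Mm,s,M)
E
```

```text
time: 19.82
position: [0.6542, 0.0415, 0.1363]
tool_rot: [1.064, 1.164, 0.202]
ft_force: [0.7, 0.2, -2.5]
grip_width: 0.641
t 19.82 p [0.6542 0.0415 0.1363] x [ 0.437  0.626 -0.645] y [0.372 0.527 0.764] z [ 0.819 -0.574 -0.002] q [ 0.384  0.299 -0.093  1.969 -1.102  0.918  0.42 ] F [ 0.7  0.2 -2.5] w 0.641
rack TCP mm [-72.8   4.4 136.3] tool y in rack deg 47.8 tilt 49.8 roll -0.1
linear [ 0.0456 -0.0549 -0.0008] twist [-0.1 -0.1  0.2]
linear [ 0.0456 -0.0542 -0.0008] twist [-0.1 -0.1  5.2]
linear [ 0.0455 -0.0535 -0.0008] twist [-0.1 -0.1 10.2]
```

View pics/w13.png

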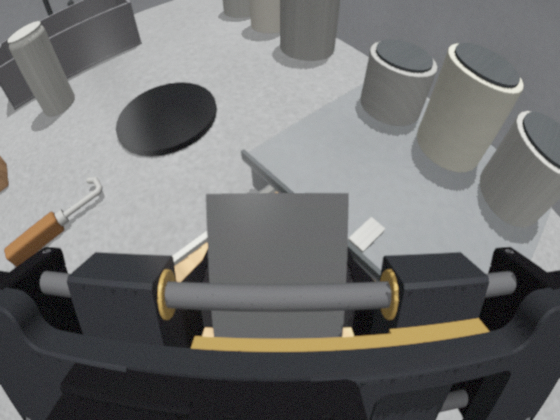

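View pics/s13.png

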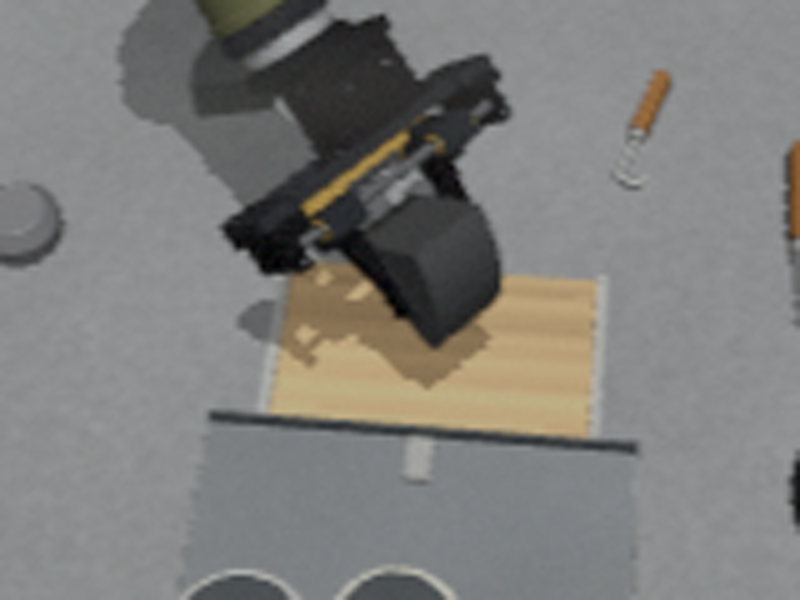

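The wedge is now turned (about 100°), narrow edge towards the gripper, with the tray below. I lower towards the tray centre.

```bash
python3 -m creep '[{"linear":[0.015,-0.018,0],"twist":[0,0,0],"fingers":1},{"linear":[0.03,-0.036,0],"twist":[0,0,0],"fingers":1},{"linear":[0.042,-0.05,0],"twist":[0,0,0],"fingers":1},{"linear":[0.046,-0.055,-0.001],"twist":[0,0,0],"fingers":1},{"linear":[0.046,-0.055,-0.001],"twist":[0,0,0],"fingers":1},{"linear":[0.046,-0.055,-0.001],"twist":[0,0,0],"fingers":1}]'
python3 - <<'E'
from h import *
from ik import pose
s,M=rk()
p,P=cloud("scene");crop(p,190,170,160,120,5,"pics/s14.png")
Mm,t=pose(55,50,[*rw(-.078,0,.054)]); go(t,Mm,s,M)
E
```

```text
time: 20.42
position: [0.6571, 0.0441, 0.0703]
tool_rot: [1.058, 1.155, 0.211]
ft_force: [0.3, -0.4, -2.5]
grip_width: 0.639
t 20.42 p [0.6571 0.0441 0.0703] x [ 0.443  0.628 -0.64 ] y [0.36  0.53  0.768] z [ 0.821 -0.571  0.008] q [ 0.397  0.41  -0.114  1.994 -1.196  0.85   0.588] F [ 0.3 -0.4 -2.5] w 0.639
rack TCP mm [-69.6   6.7  70.3] tool y in rack deg 48.8 tilt 50.2 roll 0.5
linear [ 0.0103 -0.0193 -0.002 ] twist [ 0.5  0.1 -0.2]
```

View pics/s14.png

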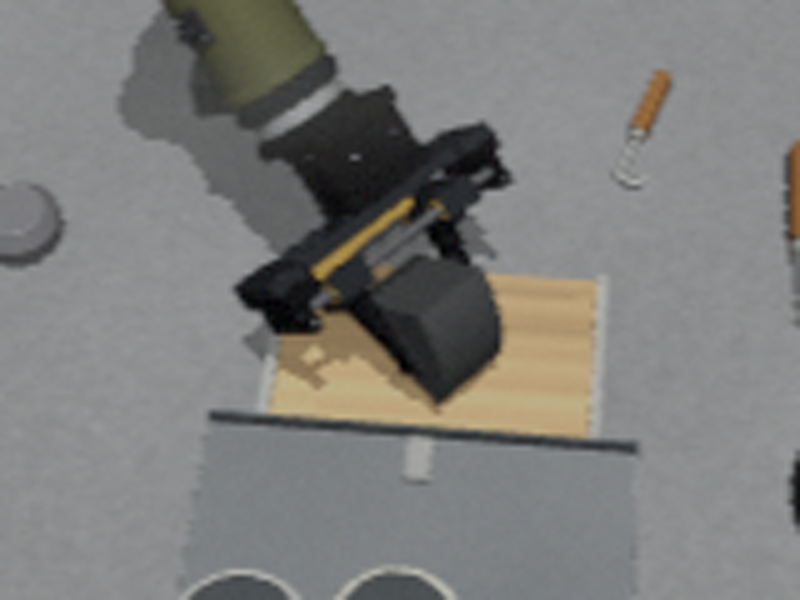

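```bash
python3 -m creep '[{"linear":[0.005,-0.007,-0.001],"twist":[0,0,0],"fingers":1},{"linear":[0.009,-0.013,-0.002],"twist":[0,0,0],"fingers":1},{"linear":[0.01,-0.0155,-0.002],"twist":[0,0,0],"fingers":1},{"linear":[0.01,-0.0155,-0.002],"twist":[0,0,0],"fingers":1}]' 12
python3 -c "
from h import *
rk()"
python3 -m creep '[{"linear":[0.002,-0.0025,0],"twist":[0,0,0],"fingers":1},{"linear":[0.004,-0.005,0],"twist":[0,0,0],"fingers":1},{"linear":[0.004,-0.005,0],"twist":[0,0,0],"fingers":1}]' 10
python3 -c "
from h import *
rk()"
```

```text
time: 20.8
position: [0.6534, 0.0422, 0.0505]
tool_rot: [1.061, 1.155, 0.209]
ft_force: [-0.1, -0.3, 0.8]
grip_width: 0.642
t 20.8 p [0.6534 0.0422 0.0505] x [ 0.443  0.627 -0.64 ] y [0.363 0.528 0.768] z [ 0.82  -0.573  0.006] q [ 0.407  0.441 -0.119  2.005 -1.223  0.836  0.637] F [-0.1 -0.3  0.8] w 0.642
rack TCP mm [-73.5   5.2  50.5] tool y in rack deg 48.5 tilt 50.2 roll 0.4
time: 21.05
position: [0.6553, 0.0402, 0.0453]
tool_rot: [1.061, 1.151, 0.208]
ft_force: [1.4, -3.1, 3.8]
grip_width: 0.639
t 21.05 p [0.6553 0.0402 0.0453] x [ 0.447  0.625 -0.64 ] y [0.362 0.528 0.768] z [ 0.818 -0.575  0.01 ] q [ 0.41   0.452 -0.119  2.003 -1.232  0.829  0.653] F [ 1.4 -3.1  3.8] w 0.639
rack TCP mm [-71.9   2.9  45.3] tool y in rack deg 48.5 tilt 50.2 roll 0.6
```

Contact felt (about 6 N change). I press on down with a light grip so that the block swings flat in the pads.

```bash
python3 -m creep '[{"linear":[0.0015,-0.002,0],"twist":[0,0,0],"fingers":1},{"linear":[0.003,-0.004,0],"twist":[0,0,0],"fingers":1},{"linear":[0.0045,-0.0055,0],"twist":[0,0,0],"fingers":1},{"linear":[0.0045,-0.0055,0],"twist":[0,0,0],"fingers":1}]' 6
python3 - <<'E'
from h import *
rk()
p,P=cloud("scene");crop(p,190,170,160,120,5,"pics/s15.png")
p,d=viewer.get_image("wrist");cv2.imwrite("pics/w15.png",p[:,:,::-1])
E
```

```text
time: 21.38
position: [0.654, 0.0409, 0.0368]
tool_rot: [1.06, 1.154, 0.207]
ft_force: [1.5, -2.3, 2.0]
grip_width: 0.645
t 21.38 p [0.654  0.0409 0.0368] x [ 0.445  0.625 -0.641] y [0.363 0.528 0.767] z [ 0.819 -0.574  0.008] q [ 0.412  0.466 -0.122  2.005 -1.24   0.823  0.669] F [ 1.5 -2.3  2. ] w 0.645
rack TCP mm [-73.    3.8  36.8] tool y in rack deg 48.5 tilt 50.1 roll 0.5
```

View pics/s15.png

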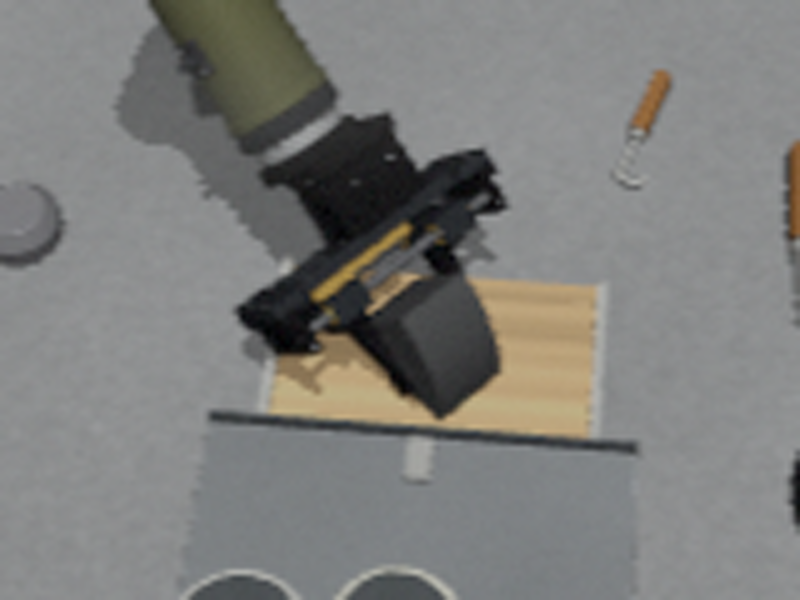

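View pics/w15.png

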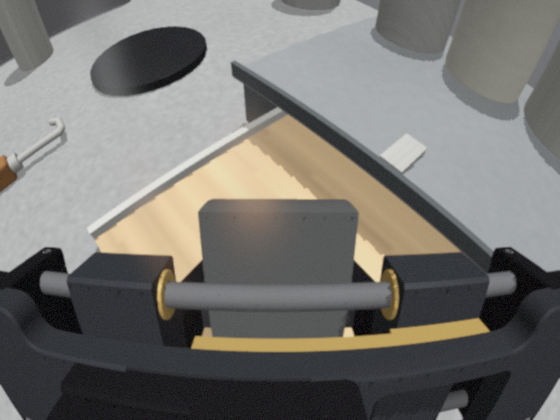

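```bash
cat >> h.py <<'E'
def wcloud():
    s=readout.get_state();c=viewer.camera_params("wrist");p,d=viewer.get_image("wrist");K=np.array(c["K"]);T=np.array(c["cam_to_world"])
    v,u=np.mgrid[0:420,0:560];a=(u-K[0,2])/K[0,0];b=(v-K[1,2])/K[0,0];r=np.hypot(a,b)+1e-9
    k=np.tan(r)/r*d;return p,np.stack([a*k,b*k,d],-1)@T[:3,:3].T+T[:3,3]
E
python3 - <<'E'
from h import *
s,M=st()
p,X=wcloud()
for r0,r1 in((202,212),(218,245),(240,270)):
    Q=X[r0:r1,220:335].reshape(-1,3);c=np.median(Q,0);Q=Q[np.linalg.norm(Q-c,axis=1)<.05]
    c=Q.mean(0);w=np.linalg.svd(Q-c,full_matrices=False);n=w[2][2];n*=np.sign(n[2]);print(r0,c.round(3),n.round(3),"deg from up",np.degrees(np.arccos(n[2])).round(1),w[1].round(3), "z range",Q[:,2].min(),Q[:,2].max())
E
```

```text
t 21.48 p [0.6536 0.0418 0.0368] x [ 0.444  0.626 -0.641] y [0.363 0.529 0.768] z [ 0.82  -0.573  0.007] q [ 0.411  0.466 -0.123  2.006 -1.24   0.823  0.669] F [ 0.6 -1.8  2.2] w 0.642
202 [0.653 0.041 0.097] [0.377 0.544 0.75 ] deg from up 41.4 [0.406 0.134 0.006] z range 0.09150290424781654 0.10224321890518821
218 [0.647 0.034 0.096] [-0.464 -0.659  0.592] deg from up 53.7 [0.646 0.166 0.032] z range 0.09086771483179953 0.10114285840501268
240 [0.644 0.029 0.089] [-0.467 -0.659  0.589] deg from up 53.9 [0.704 0.209 0.031] z range 0.0822781985836606 0.09456930503123119
```

Upper flat face is at 53.9° from up (60° when flat), so about 6° are left. I press 3 mm more.

```bash
python3 -m creep '[{"linear":[0.001,-0.001,0],"twist":[0,0,0],"fingers":1},{"linear":[0.002,-0.0023,0],"twist":[0,0,0],"fingers":1},{"linear":[0.002,-0.0023,0],"twist":[0,0,0],"fingers":1}]' 4
python3 - <<'E'
from h import *
s,M=rk()
p,X=wcloud()
for r0,r1 in((202,212),(225,260)):
    Q=X[r0:r1,220:335].reshape(-1,3);c=np.median(Q,0);Q=Q[np.linalg.norm(Q-c,axis=1)<.05]
    c=Q.mean(0);w=np.linalg.svd(Q-c,full_matrices=False);n=w[2][2];n*=np.sign(n[2]);print(r0,c.round(3),"deg from up",np.degrees(np.arccos(n[2])).round(1), "z range",Q[:,2].min(),Q[:,2].max())
E
```

```text
time: 21.78
position: [0.6525, 0.0428, 0.0328]
tool_rot: [1.059, 1.157, 0.209]
ft_force: [0.9, -1.0, -0.7]
grip_width: 0.64
t 21.78 p [0.6525 0.0428 0.0328] x [ 0.441  0.627 -0.641] y [0.363 0.529 0.767] z [ 0.821 -0.571  0.006] q [ 0.411  0.472 -0.124  2.007 -1.243  0.821  0.676] F [ 0.9 -1.  -0.7] w 0.64
rack TCP mm [-74.3   5.9  32.8] tool y in rack deg 48.5 tilt 50.1 roll 0.3
202 [0.654 0.046 0.087] deg from up 44.6 z range 0.0778593644917075 0.0928953370926822
225 [0.644 0.031 0.093] deg from up 58.0 z range 0.0854149156745265 0.0996353956471068
```

```bash
python3 -m creep '[{"linear":[0.001,-0.0012,0],"twist":[0,0,0],"fingers":1},{"linear":[0.001,-0.0012,0],"twist":[0,0,0],"fingers":1},{"linear":[0.001,-0.0012,0],"twist":[0,0,0],"fingers":1},{"linear":[0.001,-0.0012,0],"twist":[0,0,0],"fingers":-1},{"linear":[0.001,-0.0012,0],"twist":[0,0,0],"fingers":-1},{"linear":[0.001,-0.0012,0],"twist":[0,0,0],"fingers":-1},{"linear":[0.001,-0.0012,0],"twist":[0,0,0],"fingers":-1},{"linear":[0.001,-0.0012,0],"twist":[0,0,0],"fingers":-1}]' 4
python3 - <<'E'
from h import *
s,M=rk()
p,X=wcloud();cv2.imwrite("pics/w16.png",p[:,:,::-1])
for r0,r1 in((225,260),):
    Q=X[r0:r1,220:335].reshape(-1,3);c=np.median(Q,0);Q=Q[np.linalg.norm(Q-c,axis=1)<.05]
    c=Q.mean(0);w=np.linalg.svd(Q-c,full_matrices=False);n=w[2][2];n*=np.sign(n[2]);print(r0,c.round(3),"deg from up",np.degrees(np.arccos(n[2])).round(1), "z range",Q[:,2].min(),Q[:,2].max())
E
```

```text
time: 22.5
position: [0.6532, 0.0425, 0.0321]
tool_rot: [1.059, 1.156, 0.21]
ft_force: [-0.8, -0.0, -0.8]
grip_width: 0.934
t 22.5 p [0.6532 0.0425 0.0321] x [ 0.442  0.627 -0.641] y [0.362 0.529 0.768] z [ 0.82  -0.572  0.007] q [ 0.412  0.475 -0.125  2.006 -1.245  0.82   0.68 ] F [-0.8 -0.  -0.8] w 0.934
rack TCP mm [-73.7   5.5  32.1] tool y in rack deg 48.6 tilt 50.1 roll 0.4
225 [0.644 0.03  0.093] deg from up 43.7 z range 0.08647538273143031 0.09806172527081793
```

View pics/w16.png

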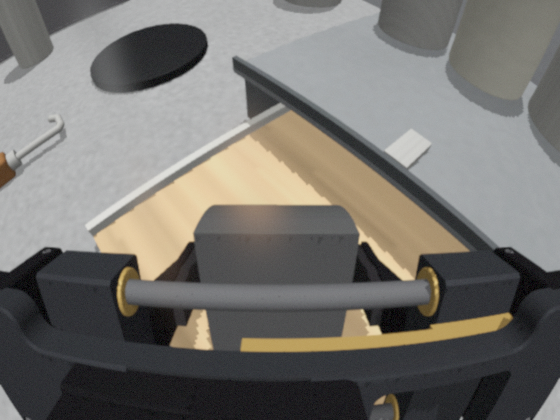

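Released; the block stays put. I back out along the tool axis.

```bash
python3 -m creep '[{"linear":[0,0,0],"twist":[0,0,0],"fingers":-1},{"linear":[-0.015,0,0],"twist":[0,0,0],"fingers":-1},{"linear":[-0.04,0,0],"twist":[0,0,0],"fingers":-1},{"linear":[-0.07,0,0],"twist":[0,0,0],"fingers":-1},{"linear":[-0.11,0,0],"twist":[0,0,0],"fingers":-1},{"linear":[-0.15,0,0],"twist":[0,0,0],"fingers":-1},{"linear":[-0.19,0,0],"twist":[0,0,0],"fingers":-1},{"linear":[-0.2,0,0],"twist":[0,0,0],"fingers":-1}]'
python3 - <<'E'
from h import *
s,M=rk()
p,P=cloud("scene");crop(p,190,150,200,150,4,"pics/s17.png")
pt,Pt=cloud("top");cv2.imwrite("pics/t17.png",pt[:,:,::-1])
for cam in("scene","top"):
  for n in("block","block_mid","hook"): print(cam,n,[(np.round(r["centre"],4),round(r["conf"],2)) for r in nets.place_of(cam,n)])
print("spot",rw(-.078,0,.014))
for Q in(P,Pt):
    D=Q[...,:2]-[.727,.046];c,sn=np.cos(.1222),np.sin(.1222);u=c*D[...,0]+sn*D[...,1];v=-sn*D[...,0]+c*D[...,1]
    m=(u>-.15)&(u<-.005)&(abs(v)<.1)&(Q[...,2]>.026)&(Q[...,2]<.12);print("block",m.sum(),"u",np.percentile(u[m],[1,99]).round(3),"v",np.percentile(v[m],[1,99]).round(3),"z",Q[m][:,2].max())
    m=(abs(v)<.1)&(u>-.3)&(u<0)&(Q[...,2]>.009)&(Q[...,2]<.02);print("tray front",np.percentile(u[m],[1,2,5]).round(4))
E
```

```text
time: 23.22
position: [0.5641, -0.0905, 0.1647]
tool_rot: [1.059, 1.147, 0.202]
ft_force: [1.0, -1.8, 0.2]
grip_width: 1.003
t 23.22 p [ 0.5641 -0.0905  0.1647] x [ 0.451  0.62  -0.642] y [0.363 0.53  0.766] z [ 0.815 -0.579  0.014] q [ 0.578  0.218  0.032  2.006 -0.998  1.161  0.541] F [ 1.  -1.8  0.2] w 1.003
rack TCP mm [-178.3 -115.6  164.7] tool y in rack deg 48.5 tilt 50.0 roll 0.8
scene block [(array([ 0.6157, -0.0041,  0.0134]), 0.78), (array([ 0.4454, -0.1272,  0.0231]), 0.56)]
scene block_mid [(array([ 0.4323, -0.1686,  0.0184]), 0.72), (array([0.6477, 0.0345, 0.0422]), 0.65), (array([ 0.6156, -0.432 ,  0.0007]), 0.56)]
scene hook [(array([0.464 , 0.2706, 0.0045]), 0.62), (array([0.3972, 0.148 , 0.0015]), 0.6)]
top block [(array([ 0.616 , -0.0063,  0.0098]), 0.81), (array([ 0.442 , -0.1308,  0.0171]), 0.69), (array([0.56  , 0.3023, 0.0158]), 0.67)]
top block_mid [(array([ 0.4349, -0.1647,  0.0221]), 0.73), (array([0.6503, 0.035 , 0.0416]), 0.61)]
top hook [(array([ 0.4667,  0.2753, -0.0014]), 0.87), (array([ 0.3958,  0.1487, -0.0017]), 0.58)]
spot [0.6495814  0.03649419 0.014     ]
block 484 u [-0.145 -0.036] v [-0.042  0.045] z 0.10016167972776757
tray front [-0.1496 -0.1485 -0.1452]
block 588 u [-0.148 -0.043] v [-0.045  0.04 ] z 0.09933124125358139
tray front [-0.1499 -0.1484 -0.1445]
```

View pics/s17.png

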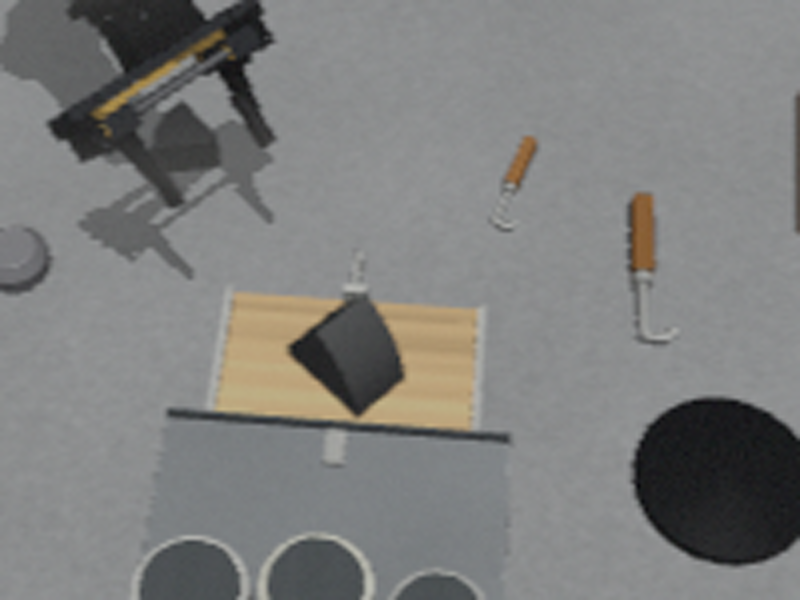

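View pics/t17.png

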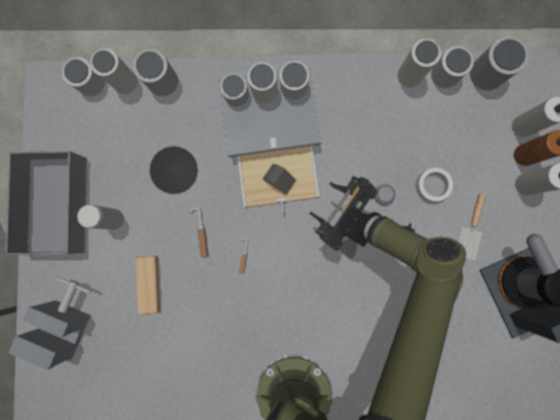

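Block lies flat, mid within 2 mm of the spot. One check that the tray did not slip back.

Run:
```python
from h import *
for cam in("top","scene"):
    p,P=cloud(cam)
    D=P[...,:2]-[.727,.046];c,sn=np.cos(.1222),np.sin(.1222);u=c*D[...,0]+sn*D[...,1];v=-sn*D[...,0]+c*D[...,1]
    o=[]
    for v0 in(-.09,-.07,-.05,.04,.06,.08):
        m=(abs(v-v0)<.008)&(u>-.3)&(u<-.05)
        uu=u[m];zz=P[m][:,2];k=np.argsort(uu);b=[(x,np.median(zz[(uu>=x)&(uu<x+.004)])) for x in np.arange(-.17,-.14,.002) if ((uu>=x)&(uu<x+.004)).sum()>1]
        o.append(next((round(x+.002,3) for x,z in b if z>.007),None))
    print(cam,o)
P0=np.load("top8.npy");D=P0[...,:2]-[.727,.046];u=c*D[...,0]+sn*D[...,1];v=-sn*D[...,0]+c*D[...,1];o=[]
for v0 in(-.09,-.07,-.05,.04,.06,.08):
    m=(abs(v-v0)<.008)&(u>-.3)&(u<-.05);uu=u[m];zz=P0[m][:,2];b=[(x,np.median(zz[(uu>=x)&(uu<x+.004)])) for x in np.arange(-.17,-.14,.002) if ((uu>=x)&(uu<x+.004)).sum()>1];o.append(next((round(x+.002,3) for x,z in b if z>.007),None))
print("before top",o)
```

```text
top [np.float64(-0.15), np.float64(-0.15), np.float64(-0.15), np.float64(-0.15), np.float64(-0.15), np.float64(-0.15)]
scene [np.float64(-0.15), np.float64(-0.15), np.float64(-0.152), np.float64(-0.15), np.float64(-0.15), np.float64(-0.15)]
before top [np.float64(-0.154), np.float64(-0.154), np.float64(-0.154), np.float64(-0.154), np.float64(-0.154), np.float64(-0.154)]
```

The tray front edge reads -150 mm now against -154 mm before: pressing the block down pushed the tray in by about 4 mm. I'll mend that by gently gripping the loop from above and drawing it to the stop, with the block riding along.

Run:
```python
from h import *
s,M=rk()
go(rw(-.19,-.03,.17),down(7),s,M)
```

```text
t 23.72 p [ 0.5645 -0.0817  0.1593] x [ 0.44   0.629 -0.641] y [0.363 0.529 0.768] z [ 0.821 -0.57   0.005] q [ 0.572  0.226  0.024  2.01  -1.001  1.157  0.543] F [-0.3 -0.6  0.2] w 1.002
rack TCP mm [-176.9 -106.9  159.3] tool y in rack deg 48.5 tilt 50.1 roll 0.3
linear [ 0.0302  0.0396 -0.061 ] twist [ 45.2 -20.8 -47.2]
```

```bash
python3 -m creep '[{"linear":[0,0.002,-0.006],"twist":[4.5,-2.1,-4.7],"fingers":-1},{"linear":[0,0.008,-0.012],"twist":[9,-4.2,-9.4],"fingers":-1},{"linear":[0.006,0.012,-0.018],"twist":[13.6,-6.2,-14.2],"fingers":-1},{"linear":[0.012,0.016,-0.024],"twist":[18.1,-8.3,-18.9],"fingers":-1},{"linear":[0.015,0.02,-0.03],"twist":[22.6,-10.4,-23.6],"fingers":-1},{"linear":[0.018,0.024,-0.037],"twist":[27.1,-12.5,-28.3],"fingers":-1},{"linear":[0.021,0.028,-0.043],"twist":[31.6,-14.6,-33],"fingers":-1},{"linear":[0.024,0.032,-0.049],"twist":[36.2,-16.6,-37.8],"fingers":-1}]' 8
python3 - <<'E'
from h import *
s,M=rk()
go(rw(-.176,-.004,.14),down(7),s,M)
E
```

```text
time: 24.38
position: [0.5465, -0.0241, 0.1683]
tool_rot: [1.132, 1.27, -0.668]
ft_force: [-0.0, -0.7, -0.8]
grip_width: 0.999
t 24.38 p [ 0.5465 -0.0241  0.1683] x [ 0.227  0.186 -0.956] y [0.893 0.351 0.281] z [ 0.388 -0.918 -0.087] q [ 0.268  0.013 -0.132  1.973 -0.263  0.966 -0.918] F [-0.  -0.7 -0.8] w 0.999
rack TCP mm [-187.7  -47.6  168.3] tool y in rack deg 14.5 tilt 16.3 roll -5.0
linear [ 0.0368  0.0134 -0.0361] twist [ 15.1  -7.2 -15.5]
```

```bash
python3 -m creep '[{"linear":[0.01,0.004,-0.01],"twist":[5,-2.4,-5.1],"fingers":0},{"linear":[0.024,0.009,-0.024],"twist":[10,-4.8,-10.3],"fingers":0},{"linear":[0.037,0.0134,-0.036],"twist":[15.1,-7.2,-15.5],"fingers":0},{"linear":[0.037,0.0134,-0.036],"twist":[15.1,-7.2,-15.5],"fingers":0},{"linear":[0.037,0.0134,-0.036],"twist":[15.1,-7.2,-15.5],"fingers":0},{"linear":[0.037,0.0134,-0.036],"twist":[15.1,-7.2,-15.5],"fingers":0}]' 8
python3 - <<'E'
from h import *
s,M=rk()
go(rw(-.176,-.003,.03),down(7),s,M)
p,X=wcloud();cv2.imwrite("pics/w18.png",p[:,:,::-1])
L=(X-s["position"])@M*1000
D=X-np.r_[.727,.046,0];c,sn=np.cos(.1222),np.sin(.1222);u=c*D[...,0]+sn*D[...,1];v=-sn*D[...,0]+c*D[...,1]
m=(u>-.21)&(u<-.16)&(abs(v)<.03)&(X[...,2]>.03)&(X[...,2]<.045);print(m.sum(),"u",np.percentile(u[m],[2,98]),"v",np.percentile(v[m],[5,50,95]),"tool z",np.percentile(L[m][:,2],[5,50,95]))
E
```

```text
time: 24.88
position: [0.5533, 0.0211, 0.1389]
tool_rot: [1.117, 1.268, -1.11]
ft_force: [0.3, 0.6, 0.0]
grip_width: 0.637
t 24.88 p [0.5533 0.0211 0.1389] x [ 0.002  0.003 -1.   ] y [0.992 0.129 0.003] z [ 0.129 -0.992 -0.003] q [ 0.104  0.192 -0.209  1.808  0.04   1.143 -1.56 ] F [0.3 0.6 0. ] w 0.637
rack TCP mm [-175.4   -3.6  138.9] tool y in rack deg 0.4 tilt 0.1 roll -0.2
linear [ 0.1089 -0.0008 -0.0003] twist [ 0.4 -0.2 -0.1]
230 u [-0.18720868 -0.16031524] v [-2.37149269e-03  5.59434631e-05  2.50361421e-03] tool z [-5.79797075 -3.33447569 -0.91408216]
```

View pics/w18.png

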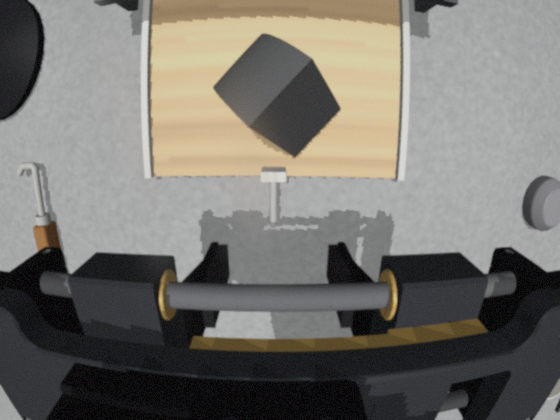

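The loop is at (273,205), 3 mm to the left of centre, and the block sits flat in the middle (277,95). I descend and grip it lightly.

```bash
python3 -m creep '[{"linear":[0.03,0,-0.003],"twist":[0.4,-0.2,0],"fingers":0},{"linear":[0.065,0,-0.0035],"twist":[0.4,-0.2,0],"fingers":0},{"linear":[0.095,0,-0.0035],"twist":[0.4,-0.2,0],"fingers":0},{"linear":[0.108,-0.001,-0.0035],"twist":[0.4,-0.2,0],"fingers":0.4},{"linear":[0.108,-0.001,-0.0035],"twist":[0.4,-0.2,0],"fingers":1},{"linear":[0.108,-0.001,-0.0035],"twist":[0.4,-0.2,0],"fingers":1},{"linear":[0.108,-0.001,-0.0035],"twist":[0.4,-0.2,0],"fingers":1},{"linear":[0.108,-0.001,-0.0035],"twist":[0.4,-0.2,0],"fingers":1}]' 10
python3 -m creep '[{"linear":[0,0,0],"twist":[0,0,0],"fingers":1},{"linear":[0,0,0],"twist":[0,0,0],"fingers":1},{"linear":[0,0,0],"twist":[0,0,0],"fingers":1}]'
python3 - <<'E'
from h import *
s,M=rk()
E
```

```text
time: 25.6
position: [0.5538, 0.0227, 0.0339]
tool_rot: [1.125, 1.255, -1.118]
ft_force: [0.2, 0.1, 0.1]
grip_width: 0.206
time: 25.85
position: [0.5533, 0.0252, 0.0334]
tool_rot: [1.124, 1.259, -1.117]
ft_force: [-0.5, 3.9, 5.3]
grip_width: 0.062
t 25.85 p [0.5533 0.0252 0.0334] x [ 0.006  0.001 -1.   ] y [0.993 0.119 0.006] z [ 0.119 -0.993  0.   ] q [ 0.087  0.31  -0.206  1.9    0.078  0.932 -1.607] F [-0.5  3.9  5.3] w 0.062
rack TCP mm [-175.     0.5   33.4] tool y in rack deg -0.2 tilt 0.4 roll 0.0
```

```bash
python3 -m creep '[{"linear":[-0.002,-0.001,0],"twist":[0,0,0],"fingers":1},{"linear":[-0.002,-0.002,0],"twist":[0,0,0],"fingers":1},{"linear":[-0.002,-0.004,0],"twist":[0,0,0],"fingers":1},{"linear":[-0.002,-0.006,0],"twist":[0,0,0],"fingers":1},{"linear":[-0.002,-0.008,0],"twist":[0,0,0],"fingers":1},{"linear":[-0.002,-0.008,0],"twist":[0,0,0],"fingers":1}]' 14
python3 - <<'E'
from h import *
s,M=rk()
E
```

```text
time: 26.35
position: [0.5483, 0.0246, 0.0338]
tool_rot: [1.128, 1.254, -1.111]
ft_force: [12.3, 6.6, -13.9]
grip_width: 0.056
t 26.35 p [0.5483 0.0246 0.0338] x [ 0.013  0.002 -1.   ] y [0.993 0.119 0.013] z [ 0.119 -0.993 -0.   ] q [ 0.09   0.296 -0.207  1.919  0.075  0.921 -1.604] F [ 12.3   6.6 -13.9] w 0.056
rack TCP mm [-180.     0.5   33.8] tool y in rack deg -0.2 tilt 0.8 roll -0.0
```

Moved 5 mm, then 12 N: at the stop. I open and rise.

```bash
python3 -m creep '[{"linear":[0.001,0.002,0],"twist":[0,0,0],"fingers":1},{"linear":[0.001,0.002,0],"twist":[0,0,0],"fingers":0},{"linear":[0.001,0.002,0],"twist":[0,0,0],"fingers":0},{"linear":[0.001,0.002,0],"twist":[0,0,0],"fingers":0},{"linear":[0.001,0.002,0],"twist":[0,0,0],"fingers":0},{"linear":[-0.01,0.002,0],"twist":[0,0,0],"fingers":0},{"linear":[-0.04,0,0],"twist":[0,0,0],"fingers":0},{"linear":[-0.08,0,0],"twist":[0,0,0],"fingers":0}]'
python3 -m creep '[{"linear":[-0.04,-0.01,0],"twist":[0,0,0],"fingers":0},{"linear":[-0.08,-0.03,0.02],"twist":[0,0,0],"fingers":0},{"linear":[-0.12,-0.05,0.05],"twist":[0,0,0],"fingers":0},{"linear":[-0.15,-0.07,0.08],"twist":[0,0,0],"fingers":0},{"linear":[-0.15,-0.08,0.11],"twist":[0,0,0],"fingers":0},{"linear":[-0.15,-0.08,0.13],"twist":[0,0,0],"fingers":0}]'
python3 - <<'E'
from h import *
rk()
for cam in("top","scene"):
    p,P=cloud(cam);cv2.imwrite(f"pics/{cam}19.png",p[:,:,::-1])
    if cam=="scene":crop(p,190,150,200,150,4,"pics/s19.png")
    D=P[...,:2]-[.727,.046];c,sn=np.cos(.1222),np.sin(.1222);u=c*D[...,0]+sn*D[...,1];v=-sn*D[...,0]+c*D[...,1]
    o=[]
    for v0 in(-.09,-.07,-.05,.04,.06,.08):
        m=(abs(v-v0)<.008)&(u>-.3)&(u<-.05);uu=u[m];zz=P[m][:,2];b=[(x,np.median(zz[(uu>=x)&(uu<x+.004)])) for x in np.arange(-.17,-.14,.002) if ((uu>=x)&(uu<x+.004)).sum()>1]
        o.append(next((round(x+.002,3) for x,z in b if z>.007),None))
    print(cam,o)
    for n in("block","block_mid"): 
        for r in nets.place_of(cam,n):
            q=np.array(r["centre"]);d=q[:2]-[.727,.046];print(n,q.round(3),"rack",np.round([c*d[0]+sn*d[1],-sn*d[0]+c*d[1]],3),round(r["conf"],2))
E
```

```text
time: 27.02
position: [0.5408, 0.0218, 0.1122]
tool_rot: [1.119, 1.264, -1.126]
ft_force: [1.6, -0.0, -0.1]
grip_width: 0.465
time: 27.52
position: [0.4785, -0.119, 0.2689]
tool_rot: [1.124, 1.251, -1.119]
ft_force: [1.5, -0.3, -0.5]
grip_width: 0.497
t 27.52 p [ 0.4785 -0.119   0.2689] x [ 0.01  -0.004 -1.   ] y [0.993 0.116 0.01 ] z [ 0.116 -0.993  0.006] q [ 0.265 -0.033 -0.075  1.781 -0.     1.383 -1.265] F [ 1.5 -0.3 -0.5] w 0.497
rack TCP mm [-266.7 -133.5  268.9] tool y in rack deg -0.3 tilt 0.6 roll 0.3
top [np.float64(-0.154), np.float64(-0.154), np.float64(-0.154), np.float64(-0.154), np.float64(-0.154), np.float64(-0.154)]
block [ 0.613 -0.006  0.013] rack [-0.119 -0.038] 0.8
block [ 0.333  0.437 -0.   ] rack [-0.343  0.436] 0.72
block_mid [0.643 0.036 0.044] rack [-0.084  0.   ] 0.97
block_mid [ 0.354 -0.443  0.005] rack [-0.43 -0.44] 0.6
scene [np.float64(-0.156), np.float64(-0.154), np.float64(-0.156), np.float64(-0.154), np.float64(-0.156), np.float64(-0.154)]
block [ 0.613 -0.002  0.015] rack [-0.119 -0.034] 0.74
block [ 0.443 -0.128  0.022] rack [-0.303 -0.138] 0.71
block [0.565 0.295 0.015] rack [-0.13   0.267] 0.65
block_mid [0.645 0.035 0.042] rack [-0.082 -0.001] 0.83
block_mid [ 0.432 -0.17   0.019] rack [-0.319 -0.178] 0.63
block_mid [ 0.335  0.434 -0.002] rack [-0.342  0.433] 0.43
```

View pics/s19.png

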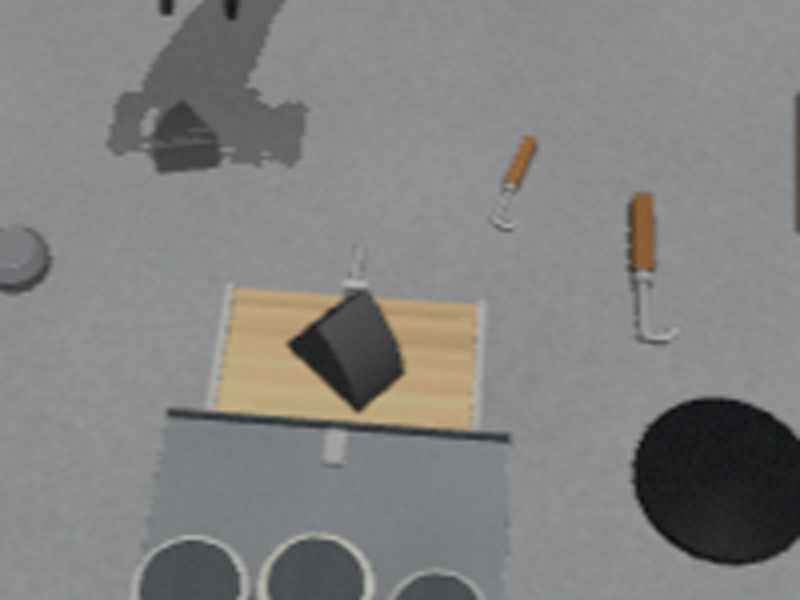

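View pics/top19.png

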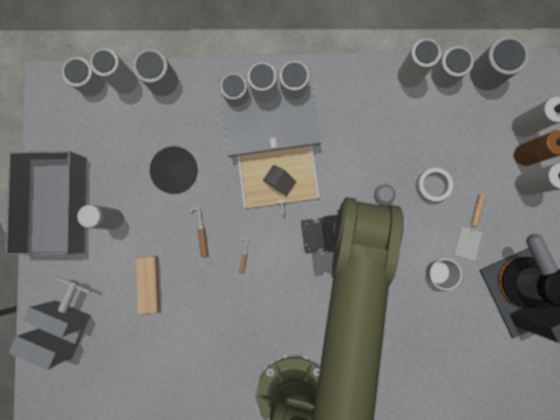

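The tray edge is back at -154 to -156 mm (fully out). The block lies on its flat side at rack (-83, 0) mm, 5 mm from the spot, the rod lies clear at (200,235), and the bystanders are unmoved. Handing in.

```bash
python3 -c "
from bench import job
print(job.close_job())"
```

```text
the job is handed in; nothing more can be done
None
```

The job is done and handed in at about 28 s of the 72 s allowed; no verdict came back.

**What I did:** I took the larger hooked rod and found the eye with the wrist camera. I hooked the eye, pulled the tray to its stop and laid the rod back close to its old place, clear of the rack. I then gripped the larger wedge by its ends, turned it over and pressed it down on the tray until it was within about 2° of flat before letting go.

**One check failed, and I mended it:** pressing the block down pushed the tray in by about 4 mm. I gripped the eye lightly from above and drew the tray back to the stop, feeling 12 N there. The block rode along.

**Last checks:**
- **Tray:** its front edge is 154–156 mm in front of the ledge, against a nominal 155 mm.
- **Block:** it lies on a flat side, with its middle 82–84 mm in front of the ledge on the middle line. That is about 5 mm off the spot, because of the second pull.
- **Everything else:** the rod lies on the bench clear of the rack. The other things look unmoved in the pictures, and the robot touches nothing.
- **Joint range:** during the wedge approach joint 6 read 2.053 against its stated limit of 2.05. The controller holds it at the limit, and I take the difference to be rounding, but I could not confirm that.

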